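Shut and pin the blister-card sealing jig

TASK

On the blister-card sealing jig, first turn the vacuum valve handle to half open (45 degrees, the long mark on its dial), then swing the hinged upper half shut over the card, take the locking pin out of its stand and push it fully home through the lined-up holes of both halves. Springs lift the upper half whenever it is not pressed, so finish while still gripping the pin and pushing it down with about 10 N, its collar keeping the two halves fully shut: do not let go at the end. Leave the bottles, cups and tape where they stand.

Things in the scene. Friction and masses are not known exactly. Their poses are not given: they have to be found in the camera images.
- jig: Sealing jig, fixed. Origin: on the bench under the lower half; z up, x from the pin hole (front) to the hinge (back), y left, to the valve. Plate x -85..75, y -65..145, 10 mm thick; grey lower half x -80..60, y -55..55, flat top at z 36 mm, a blister card in its recess. Two sprung plungers (10 mm wide, at x -40, y +-40) stand 7 mm out of that top.
- jig_hole (a point): Centre of the mouth of the pin hole in the top of the lower half, in jig x -65, y 0, z 36 mm; a 13 mm wide vertical hole, 26 mm deep, chamfered. Axes as the jig's.
- upper_half_hinge (a point): Middle of the hinge axis of the upper half (jig x 62, y 0, z 40 mm); the axis runs along the jig's y.
- upper_half (a joint): Angle, rad: 0 = shut flat; grows as the front edge swings up and back (max 1.6). Starts at 1.05 to 1.45; stays where left; 2 to 3 N at the front edge moves it. White plate 8 mm thick, 104 mm wide, 6 to 142 mm from the hinge axis, which lies in its mid-plane. Closed fingers can push it shut from behind. Let go, the plungers lift it to about 0.05; the pin still enters; 5 N down at the hole shuts it.
- upper_half_hole (a point): Centre of the pin hole at the outer (top) face of the upper half, 127 mm from the hinge axis, y 0, 13.5 mm wide, through. Moves with the upper half; when shut it lies 8 mm straight above the lower hole.
- valve_axis (a point): On the vertical axis of the valve handle, half-way up its bar, 53 mm above the bench (jig x -25, y 105 mm). Black bar 52 mm long, 10 wide, 22 high (42 to 64 mm above the bench), on a thin stem; below 32 mm a steel valve body 28 mm across. Axes as the jig's; they do not turn with the bar.
- valve (a joint): Valve opening in rad: 0 = shut, the bar along the jig's x with its pointed end to the front (-x); grows clockwise seen from above, the pointed end moving towards +y (left), to 1.57 = fully open. It starts at 0 to 0.35; half open, 0.785, points at the long dial mark. Stiff (0.05 N m), stays where it is left.
- pin_grip (a point): Middle of the pin's grip, a black upright cylinder 18 mm across, 36 mm tall. Below it a steel collar 26 mm across, 5 mm thick, then a shank 10 mm across, 30 mm long, tip tapered. Pin 71 mm long, z along it; it stands upright in the stand, collar's underside on the stand's top. This point is 18 mm above the collar's top, 53 mm above the tip.
- pin_tip (a point): Lower end of the pin, on its axis. Fully home (collar on the shut upper half) it is 22 mm below the mouth of the lower hole, 4 mm above the hole's floor.
- stand: Fixed grey block 52 x 52 x 40 mm that holds the upright pin loosely in a 14 mm hole in its middle. Origin: centre of its underside, on the bench.
- bottle_a: Bystander: white bottle, 42 mm wide, 74 mm tall; origin at its underside.
- bottle_b: Bystander: white bottle with a band, 38 mm wide, 68 mm tall; origin at its underside.
- cup_stack: Bystander: stack of small clear cups, 46 mm wide, 50 mm tall; origin at its underside.
- tape: Bystander: roll of tape lying flat, 53 mm wide, 18 mm high; origin at its underside.

How it is judged:
On the way, in this order (a step that is already met when the one before it is completed fails the run):
1. the valve is at half open (0.785 rad, within 0.12) while the upper half is still open (value of joint valve between 0.665 and 0.905 rad and value of joint upper_half above 0.8 rad), for 0.3 s.
2. the upper half is swung down (below 0.1 rad), the pin not yet in the lower hole (value of joint upper_half below 0.1 rad and not (z of pin_tip in the frame of jig_hole below -0.018 m and horizontal distance between pin_tip and jig_hole below 0.005 m and angle between the z axis of pin_tip and the z axis of jig_hole, either way round below 0.12 rad)), for 0.2 s.
3. the pin is through both holes and home, the halves shut (z of pin_tip in the frame of jig_hole below -0.018 m and horizontal distance between pin_tip and jig_hole below 0.005 m and angle between the z axis of pin_tip and the z axis of jig_hole, either way round below 0.12 rad and value of joint upper_half below 0.025 rad), for 0.2 s.
At the end, for the whole second after the job is handed in: Through the last second: valve within 0.12 rad of 0.785; pin tip 18 mm or more below the mouth of the lower hole, within 5 mm of its axis, pin within 0.12 rad of square; upper half below 0.025 rad; fingers holding the pin (over 2 N), pin pressing on the upper half with over 3 N (all of step 3 and value of joint valve between 0.665 and 0.905 rad and contact force between the fingers and pin above 2 N and contact force between pin and upper_half above 3 N); the arm keeps its last pose, push and grip.
It fails at once if a bottle, the cup stack or the tape is moved more than 30 mm (distance of any of bottle_a, bottle_b, cup_stack, tape from where it was at the start of the episode above 0.03 m).
It also fails if it takes over 72 s, if anything falls off the work surface, if the arm or the gripper's body presses on something with over 40 N, if the wrist force passes 120 N, or if a joint passes its speed limit or range.

ROBOT

A 6-joint arm with a two-finger parallel gripper is mounted at the origin on a cart in front of the work surface, level with it; the furniture and walls round the work are solid. World frame = base frame: x ahead of the robot, y to its left, z up, the work surface at z = 0. Lengths are in m, angles in rad, forces in N, time in s.
With the tool pointing down it reaches from about 0.325 to 0.9 m from the base axis. Payload 6.1 kg.
Tool frame: the origin (TCP) lies at the very end of the fingers, on their centre line; the grasp point (between the pads) lies 19 mm behind it (bot.tcp_to_grasp is the distance from the TCP to the grasp point, in m); x points along the fingers, y is the direction in which the jaws open and shut, and the axes are right-handed (so a half turn about x gives the same grasp; the last joint's range is limited). The gripper opens to 85 mm and grips with 20 to 120 N. Pads are 22 mm wide; open, the fingers measure 114 mm over their backs; the gripper's body (76 mm by 85 mm) begins 54 mm behind the grasp point. The pads swing forward as they close: fully open they stand 13 mm farther back than shut.
Start: joints at [-0.126, 0.22, 1.526, -0, 1.395, -0.126], TCP at [0.625, -0, 0.231] pointing down, gripper open.
Joint ranges: [-2.98, 2.98], [-0.91, 2.08], [0.09, 2.57], [-1.24, 4.39], [0.2, 2.65], [-2.68, 2.68]. Speed limits (rad/s): [2.57, 2.57, 3.01, 3.14, 3.14, 3.14].

INTERFACE

Orientations are given as a unit quaternion [x, y, z, w].
In Python, from workcell import bot gives the robot as it stands.
- The arm moves only by the tool apply_moves, never from a script. Its argument "deltas" is a list that holds one entry, the list of rows, each a list of 7 numbers: the closure, from 0 (fully open) to 1 (shut), then the shift along the tool's x, y, z in cm, then the turn, a rotation vector about the tool's x, y, z in degrees. A call has 1 to 20 rows; each row shifts and turns the pose as measured when the row begins, along the tool's axes as they then stand; what a row does not reach is not made up. A row lasts 1/12 s, in which the tool goes at most 41.7 mm and 7.16 degrees, less where a joint would pass 70% of its speed; a pose out of reach is approached as far as the arm can. A call with a gripper value outside its range is refused whole. The fingers move at their own pace and stop on an object; "force" is the grip in N (left out, the last holds). Time passes only in rows, so rows that do not move let the fingers close. It gives the time, the measured TCP pose, the force and the opening at its end, in the units of the state.
- bot.sense(): the state, without advancing time (a new reading comes with each control period).
- bot.camera(name): name is "scene" or "side" or "wrist"; returns a dict with "pixels" (384x512x3 uint8, red, green, blue), "camera_matrix" (3x3 intrinsics, pixels), "position" and "rotation" of the camera in the world; the wrist camera has in their place "hand_eye" (4x4, takes a point from camera to tool coordinates, whose origin is the TCP and whose axes are the tool frame's). Camera axes: x right, y down, z forward; pixel columns grow to the right and rows downward; lengths in m; the calibration is good to about 2 mm. A picture is of the moment at which its call begins: read the wrist's pose just before it. There is no depth.
- bot.hand_in(): hands the job in, once; it reports no verdict.
The state is a dict: "t": time; "joint_pos": joint angles; "qvel": joint speeds; "joint_efforts": joint torques, N m; "tool_pos": TCP position; "tcp_rot": TCP orientation; "ft_force": force on the tool from outside, world axes, zero at the start; "wrist_torque": the same for the moment, N m; "grip_width": finger opening in m.
Only numpy, scipy, OpenCV 4.12 (cv2) and the standard library are available. Lean on these libraries where they do the work, as an engineer would, in place of code of your own. Each camera call takes 0.05 s, during which the arm holds its last target.

## Working session

There is one attempt and no reset: what is moved stays moved. The work goes in short steps, Python scripts to look and compute and a tool call to move; the robot and the scene stay as the last step left them, time stands still between calls to the robot, and variables do not carry over. Pictures are saved under pics/ and viewed, and the job is handed in when it is done.

Besides the shell and the picture viewer there is one more tool, called after ">>>" as name(argument=value, ...), one argument or row to a line, values as JSON. apply_moves: Moves the arm, as the interface text tells. Its arguments: {"type":"object","properties":{"deltas":{"type":"array","items":{"type":"array","items":{"type":"array","items":{"type":"number"}}}},"force":{"type":"number"}},"required":["deltas"]}

```bash
mkdir -p pics; ls; python3 - <<'E'
from workcell import bot
import cv2,json
s=bot.sense();print(s)
import pickle
d={}
for n in ["scene","side","wrist"]:
    c=bot.camera(n);d[n]=c
    cv2.imwrite(f"pics/{n}0.png",cv2.cvtColor(c["pixels"],cv2.COLOR_RGB2BGR))
    print(n,{k:v for k,v in c.items() if k!="pixels"})
d['s']=s
pickle.dump(d,open("d0.pkl","wb"))
print(bot.tcp_to_grasp)
E
```

```text
pics
{'t': 0.0, 'joint_pos': array([-1.26074212e-01,  2.21223702e-01,  1.52761943e+00,  1.54110174e-05,
        1.39468172e+00, -1.26093793e-01]), 'qvel': array([ 0.00097159, -0.00102192,  0.00044284, -0.00059133,  0.0006722 ,
        0.00086462]), 'joint_efforts': array([-5.06932320e-04, -4.96913910e+01, -3.89390445e+01, -4.46828235e-04,
        1.12446505e-02,  2.49123751e-06]), 'tool_pos': array([6.24398383e-01, 9.36496738e-05, 2.30196331e-01]), 'tcp_rot': array([ 0.49958132,  0.50054723, -0.50040978,  0.49946074]), 'ft_force': array([0.17429179, 0.53460008, 0.29306231]), 'wrist_torque': array([ 0.014527  , -0.0016632 ,  0.03372135]), 'grip_width': 0.08519977435007393}
scene {'camera_matrix': array([[388.57687023,   0.        , 263.38637399],
       [  0.        , 388.57687023, 192.97383759],
       [  0.        ,   0.        ,   1.        ]]), 'position': array([ 0.07759706, -0.48413968,  0.63351896]), 'rotation': array([ 0.82783239, -0.37065587,  0.16529719, -0.38727845])}
side {'camera_matrix': array([[359.68162729,   0.        , 251.87978474],
       [  0.        , 359.68162729, 188.76883221],
       [  0.        ,   0.        ,   1.        ]]), 'position': array([ 0.08337268, -0.58364315,  0.62682634]), 'rotation': array([ 0.83039948, -0.33238555,  0.16808515, -0.41437173])}
wrist {'camera_matrix': array([[303.37702594,   0.        , 260.91793852],
       [  0.        , 303.37702594, 196.15999632],
       [  0.        ,   0.        ,   1.        ]]), 'hand_eye': array([[-5.11640308e-04, -2.61919854e-01,  9.65089493e-01,
        -1.40836002e-01],
       [ 9.99999071e-01, -1.35328256e-03,  1.62874286e-04,
        -6.21844068e-04],
       [ 1.26337877e-03,  9.65088679e-01,  2.61920303e-01,
        -6.52748014e-02],
       [ 0.00000000e+00,  0.00000000e+00,  0.00000000e+00,
         1.00000000e+00]])}
0.0187
```

View pics/scene0.png

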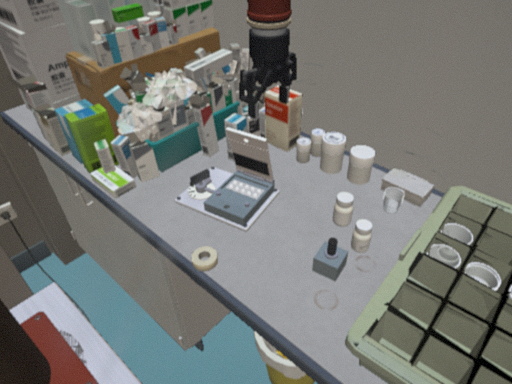

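View pics/side0.png

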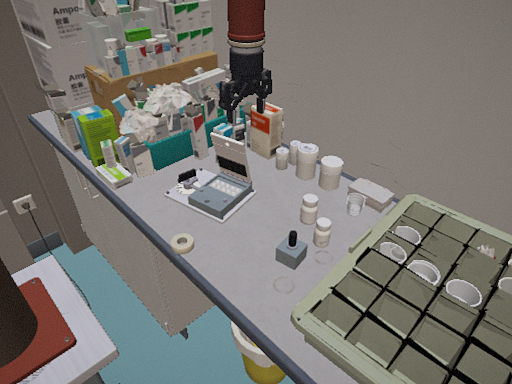

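View pics/wrist0.png

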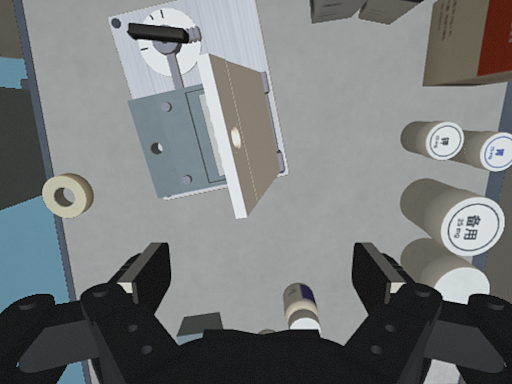

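```bash
cat > h.py <<'E'
import numpy as np,cv2,pickle
from scipy.spatial.transform import Rotation as R
def pose(c,s=None):
    if 'hand_eye' in c:
        T=np.eye(4);T[:3,:3]=R.from_quat(s['tcp_rot']).as_matrix();T[:3,3]=s['tool_pos']
        T=T@c['hand_eye'];return T[:3,:3],T[:3,3]
    return R.from_quat(c['rotation']).as_matrix(),np.array(c['position'])
def ray(c,uv,s=None):
    M,p=pose(c,s);K=c['camera_matrix']
    d=M@np.array([(uv[0]-K[0,2])/K[0,0],(uv[1]-K[1,2])/K[1,1],1]);return p,d/np.linalg.norm(d)
def hit(c,uv,z,s=None):
    p,d=ray(c,uv,s);return p+d*(z-p[2])/d[2]
def tri(*rs):
    A=sum(np.eye(3)-np.outer(d,d) for p,d in rs);b=sum((np.eye(3)-np.outer(d,d))@p for p,d in rs);return np.linalg.solve(A,b)
def proj(c,P,s=None):
    M,p=pose(c,s);q=c['camera_matrix']@(M.T@(np.array(P)-p));return q[:2]/q[2]
def snap(name,fn,crop=None,scale=1):
    from workcell import bot
    s=bot.sense();c=bot.camera(name);im=cv2.cvtColor(c['pixels'],cv2.COLOR_RGB2BGR)
    pickle.dump((c,s),open('pics/'+fn+'.pkl','wb'))
    if crop: im=im[crop[1]:crop[3],crop[0]:crop[2]]
    im=cv2.resize(im,None,fx=scale,fy=scale,interpolation=cv2.INTER_CUBIC);cv2.imwrite('pics/'+fn+'.png',im);return c,s
E
python3 - <<'E'
from h import *
d=pickle.load(open('d0.pkl','rb'));s=d['s'];w=d['wrist']
np.set_printoptions(precision=4,suppress=True)
print(pose(w,s)); print(R.from_quat(s['tcp_rot']).as_matrix())
for n,uv,z in [("hole",(157,148),.036),("pl1",(166,106),.043),("pl2",(187,180),.043),("valve",(170,45),.02),("tape",(68,196),.009),
  ("plateTL",(109,17),.01),("plateBR",(287,174),.01)]:
    print(n,hit(w,uv,z,s))
for cam,crop,f in [("scene",(160,110,290,230),6),("scene",(290,180,420,310),6)]:
    im=cv2.cvtColor(d[cam]['pixels'],cv2.COLOR_RGB2BGR)[crop[1]:crop[3],crop[0]:crop[2]]
    cv2.imwrite(f"pics/z{crop[0]}.png",cv2.resize(im,None,fx=4.6,fy=4.6,interpolation=cv2.INTER_CUBIC))
im=cv2.cvtColor(w['pixels'],cv2.COLOR_RGB2BGR)[0:230,90:310]
cv2.imwrite("pics/zw.png",cv2.resize(im,None,fx=2.6,fy=2.6,interpolation=cv2.INTER_CUBIC))
E
```

```text
(array([[ 1.    , -0.0008, -0.0017],
       [-0.0012, -0.9652, -0.2617],
       [-0.0014,  0.2617, -0.9652]]), array([0.624 , 0.0653, 0.3711]))
[[-0.0019  1.      0.    ]
 [ 0.0003  0.     -1.    ]
 [-1.     -0.0019 -0.0003]]
hole [0.5095 0.0294 0.036 ]
pl1 [0.5251 0.0734 0.043 ]
pl2 [ 0.5418 -0.005   0.043 ]
valve [0.5276 0.1357 0.02  ]
tape [ 0.3847 -0.0324  0.009 ]
plateTL [0.4621 0.165  0.01  ]
plateBR [ 0.655  -0.0048  0.01  ]
```

View pics/z160.png

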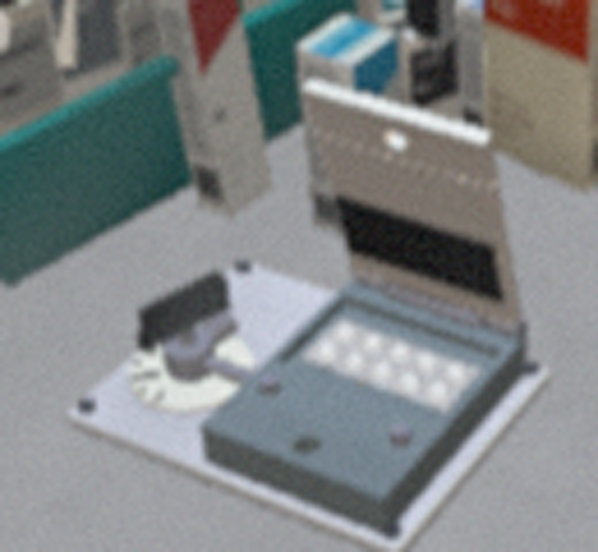

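View pics/z290.png

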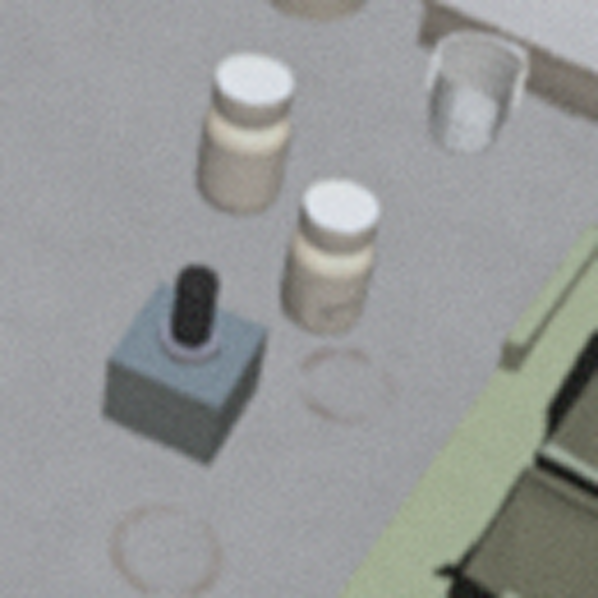

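View pics/zw.png

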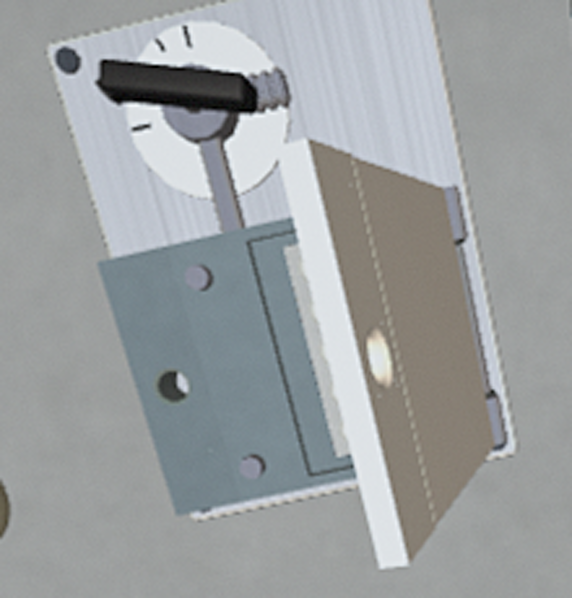

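```bash
python3 - <<'E'
from h import *
np.set_printoptions(precision=4,suppress=True)
d=pickle.load(open('d0.pkl','rb'));s=d['s'];w=d['wrist']
z=lambda u,v:(u/2.6+90,v/2.6)
pts=[((173,386),(-65,0),.036),((199,277),(-40,40),.043),((252,466),(-40,-40),.043),((48,47),(-85,145),.01),((514,452),(75,-65),.01),((99,263),(-80,55),.036)]
A=np.array([hit(w,z(*u),h,s)[:2] for u,_,h in pts]);B=np.array([b for _,b,_ in pts])/1000
ca,cb=A.mean(0),B.mean(0);H=(B-cb).T@(A-ca);th=np.arctan2(H[0,1]-H[1,0],H[0,0]+H[1,1])
M=np.array([[np.cos(th),-np.sin(th)],[np.sin(th),np.cos(th)]]);t=ca-M@cb
print("jig",t,th,np.degrees(th));print("res mm",1000*(A-(B@M.T+t)))
np.savez('jig.npz',M=M,t=t,th=th)
J=lambda x,y:M@np.array([x,y])/1000+t
print("hole",J(-65,0),"valve",J(-25,105),"hinge",J(62,0))
va=J(-25,105)
print('valve axis px zoom top',[(2.6*(p[0]-90),2.6*p[1]) for p in [proj(w,[*va,.064],s),proj(w,[*va,.042],s)]])
for q in (0,.1,.2,.3,.785):
    for L in (26,):
        out=[]
        for sg in (1,-1):
            P=J(-25-sg*L*np.cos(q),105+sg*L*np.sin(q)); p=proj(w,[*P,.064],s);out.append((round(2.6*(p[0]-90)),round(2.6*p[1])))
        print(q,out)
a=hit(w,z(105,60),.064,s);b=hit(w,z(253,76),.064,s);print('bar upper edge dir',np.degrees(np.arctan2(*(b-a)[:2][::-1])),np.linalg.norm(b-a))
# upper half front edge angle: front edge zoom (285,145..) 
for u in [(310,140),(410,565)]:
    # intersect with plane of constant jig y=+-52
    p,dd=ray(w,z(*u),s); 
    Jp=M.T@(p[:2]-t);Jd=M.T@dd[:2]
    k=((.052 if u[1]<300 else -.052)-Jp[1])/Jd[1]; P=p+dd*k;x=Jp[0]+Jd[0]*k
    print('corner jig x,z',x,P[2],'ang',np.arctan2(P[2]-.04,.062-x),np.hypot(P[2]-.04,.062-x))
# pin
sc=d['scene'];sd=d['side']
zz=lambda u,v:(290+u/4.6,180+v/4.6)
print('grip top',hit(sc,zz(199,274),.081,0),hit(sc,zz(188,345),.045),)
im=cv2.cvtColor(sd['pixels'],cv2.COLOR_RGB2BGR)[210:290,250:350]
cv2.imwrite("pics/zs.png",cv2.resize(im,None,fx=6,fy=6,interpolation=cv2.INTER_CUBIC))
E
```

```text
jig [0.5724 0.0419] 0.2069964951655231 11.860025546984623
res mm [[ 0.0812  0.2912]
 [ 0.5712 -0.0143]
 [ 0.2788  1.2697]
 [ 1.916  -2.3728]
 [-3.3915  1.6367]
 [ 0.5443 -0.8106]]
hole [0.5088 0.0286] valve [0.5264 0.1395] hinge [0.6331 0.0547]
valve axis px zoom top [(np.float64(167.40509904214798), np.float64(77.63781419655936)), (np.float64(187.20076814238456), np.float64(93.19115881420593))]
0 [(97, 95), (239, 61)]
0.1 [(95, 87), (240, 69)]
0.2 [(94, 78), (241, 77)]
0.3 [(93, 70), (242, 85)]
0.785 [(101, 32), (232, 122)]
bar upper edge dir -5.690544536389111 0.05166794710514023
corner jig x,z 0.03234508598815793 0.17698911446630058 ang 1.3576094013936064 0.14016216111101792
corner jig x,z 0.03227035908142971 0.17625161325302086 ang 1.3559668011589976 0.1394573542815075
grip top [ 0.5432 -0.2343  0.081 ] [ 0.5362 -0.2379  0.045 ]
```

View pics/zs.png

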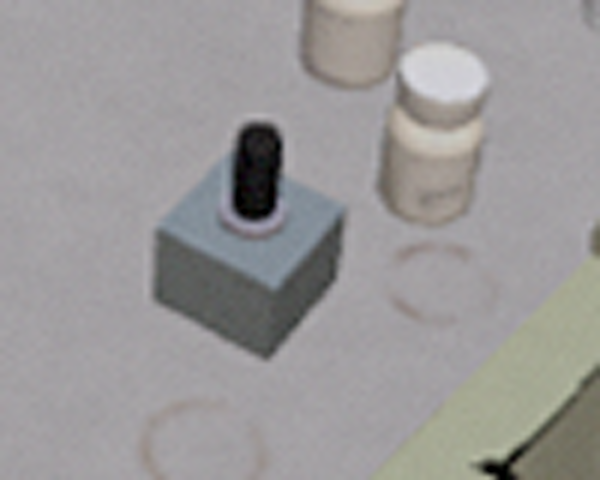

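>>> apply_moves(
  deltas=[
    [[0.45,0,-1.96,-2.8,0,0,0],[0.45,0,-1.96,-2.8,0,0,0],[0.45,0,-1.96,-2.8,0,0,0],[0.45,0,-1.96,-2.8,0,0,0],[0.45,0,-1.96,-2.8,0,0,0],[0.45,0,0,0,-7,0,0],[0.45,0,0,0,-7,0,0],[0.45,0,0,0,-7,0,0],[0.45,0,0,0,-7,0,0],[0.45,0,0,0,-7,0,0],[0.45,0,0,0,-7,0,0],[0.45,0,0,0,-7,0,0],[0.45,0,0,0,-7,0,0],[0.45,0,0,0,-7,0,0],[0.45,0,0,0,-7,0,0],[0.45,0,0,0,-7,0,0],[0.45,0,0,0,-7,0,0]],
  ],
  force=60,
)

```text
t: 1.57
tool_pos: [0.5168, 0.1462, 0.2233]
tcp_rot: [0.028, 0.711, -0.029, 0.702]
ft_force: [0.9, -1.0, -0.8]
grip_width: 0.047
```

```bash
python3 - <<'E'
from h import *
np.set_printoptions(precision=4,suppress=True)
c,s=snap('wrist','w1',None,1.5)
print(s['tool_pos'],s['grip_width'],R.from_quat(s['tcp_rot']).as_matrix())
z=np.load('jig.npz');P=z['M']@[-.025,.105]+z['t'];print(proj(c,[*P,.064],s)*1.5,proj(c,[*P,.042],s)*1.5, P)
E
```

```text
[0.5168 0.1462 0.2233] 0.0469745177194039 [[-0.0131  0.0797  0.9967]
 [-0.0004  0.9968 -0.0797]
 [-0.9999 -0.0015 -0.013 ]]
[384.6574 290.4085] [385.1296 283.1061] [0.5264 0.1395]
```

View pics/w1.png

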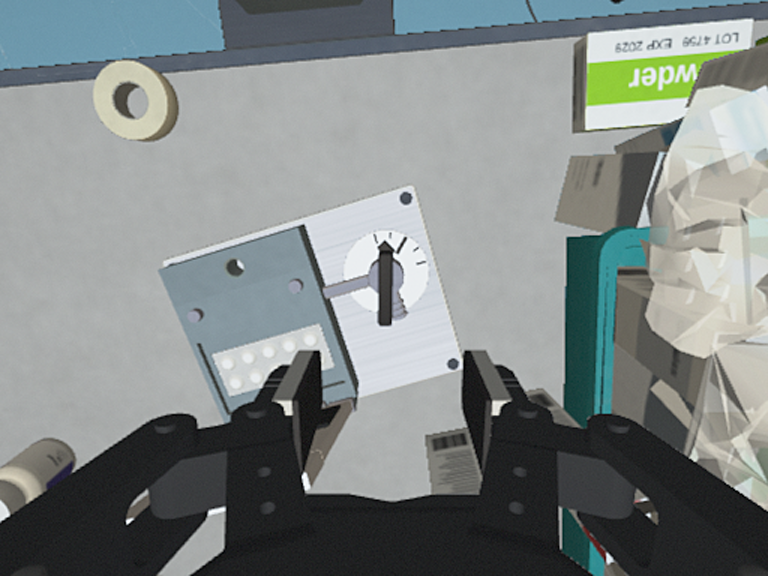

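```bash
python3 - <<'E'
from h import *
np.set_printoptions(precision=4,suppress=True)
c,s=pickle.load(open('pics/w1.pkl','rb'))
pts=[((235,267),(-65,0),.036),((295,285),(-40,40),.043),((195,315),(-40,-40),.043),((410,185),(-85,145),.01),((464,365),(75,145),.01)]
A=np.array([hit(c,np.array(u)/1.5,h,s)[:2] for u,_,h in pts]);B=np.array([b for _,b,_ in pts])/1000
ca,cb=A.mean(0),B.mean(0);H=(B-cb).T@(A-ca);th=np.arctan2(H[0,1]-H[1,0],H[0,0]+H[1,1])
M=np.array([[np.cos(th),-np.sin(th)],[np.sin(th),np.cos(th)]]);t=ca-M@cb
print(t,th);print(1000*(A-(B@M.T+t)))
va=M@[-.025,.105]+t;print('valve',va,'hole',M@[-.065,0]+t)
D=R.from_quat(s['tcp_rot']).as_matrix().T@(np.array([.5265,.1385,.046])-s['tool_pos']);print(D*100)
a=hit(c,(256.7,162),.064,s);b=hit(c,(257,217),.064,s);print(a,b,np.degrees(np.arctan2(*(b-a)[:2][::-1])))
E
```

```text
[0.57   0.0428] 0.2164601251240795
[[ 0.1941  1.46  ]
 [-0.097   0.8683]
 [-0.6193  2.1881]
 [ 3.3005 -2.4555]
 [-2.7783 -2.0608]]
valve [0.5231 0.14  ] hole [0.5066 0.0288]
[17.7128 -0.6629  1.2559]
[0.4941 0.1426 0.064 ] [0.5515 0.138  0.064 ] -4.53352848744937
```

>>> apply_moves(
  deltas=[
    [[0.45,0,0,0,0,-0.75,0],[0.45,2.5,-0.3,0.45,0,0,0],[0.45,3,-0.28,0.42,0,0,0],[0.45,3,0,0,0,0,0],[0.45,3,0,0,0,0,0],[0.45,2,0,0,0,0,0],[0.45,0,0,0,0,0,0]],
  ],
)

```text
t: 2.2
tool_pos: [0.5281, 0.1397, 0.0863]
tcp_rot: [0.034, 0.702, -0.034, 0.71]
ft_force: [-1.5, -0.1, 0.1]
grip_width: 0.0466
```

```bash
python3 - <<'E'
from h import *
np.set_printoptions(precision=4,suppress=True)
c,s=snap('wrist','w2',None,1.5)
print(s['tool_pos'],s['grip_width'],R.from_quat(s['tcp_rot']).as_matrix(),s['ft_force'])
E
```

```text
[0.5281 0.1397 0.0863] 0.04660561736605002 [[ 0.0118  0.097   0.9952]
 [-0.0008  0.9953 -0.097 ]
 [-0.9999  0.0003  0.0118]] [-1.5034 -0.1384  0.0594]
```

View pics/w2.png

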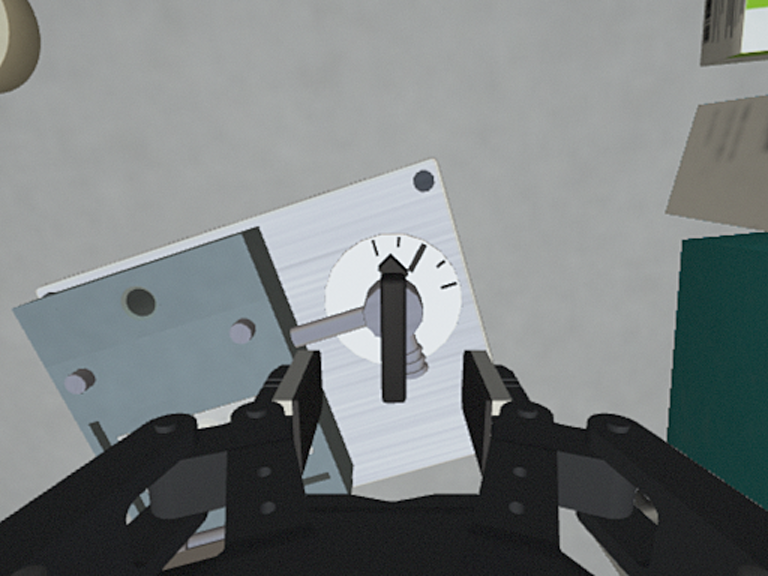

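```bash
python3 - <<'E'
from h import *
np.set_printoptions(precision=4,suppress=True)
c,s=pickle.load(open('pics/w2.pkl','rb'))
for n,u,h in [('tipbar',(393,254),.064),('endbar',(394,394),.064),('endbar2',(394,402),.053),('stem',(392,308),.032),('hole',(140,302),.036),('pl+',(241,331),.043),('pl-',(76,381),.043)]:
    print(n,hit(c,np.array(u)/1.5,h,s))
# fingertip centre direction
print(proj(c,s['tool_pos'],s)*1.5)
E
```

```text
tipbar [0.4909 0.1429 0.064 ]
endbar [0.5468 0.1379 0.064 ]
endbar2 [0.5565 0.137  0.053 ]
stem [0.5213 0.1396 0.032 ]
hole [0.5065 0.0304 0.036 ]
pl+ [0.5218 0.0745 0.043 ]
pl- [ 0.5378 -0.0026  0.043 ]
[394.5438 375.6752]
```

>>> apply_moves(
  deltas=[
    [[0.45,0,0,-0.55,0,0.6,0],[0.45,2,0,0,0,0,0],[0.45,2,0,0,0,0,0],[0.45,0.8,0,0,0,0,0],[0.45,0.0,0,0,0,0,0]],
  ],
)

```text
t: 2.67
tool_pos: [0.5289, 0.1418, 0.0482]
tcp_rot: [0.038, 0.701, -0.035, 0.711]
ft_force: [-0.3, -0.5, -0.6]
grip_width: 0.0469
```

```bash
python3 - <<'E'
from h import *
np.set_printoptions(precision=4,suppress=True)
c,s=snap('wrist','w3',None,1.5)
print(s['tool_pos'],s['grip_width'],R.from_quat(s['tcp_rot']).as_matrix(),s['ft_force'])
E
```

```text
[0.5289 0.1418 0.0482] 0.04688933409239815 [[ 0.0147  0.103   0.9946]
 [ 0.0023  0.9947 -0.103 ]
 [-0.9999  0.0038  0.0144]] [-0.294  -0.4595 -0.5793]
```

View pics/w3.png

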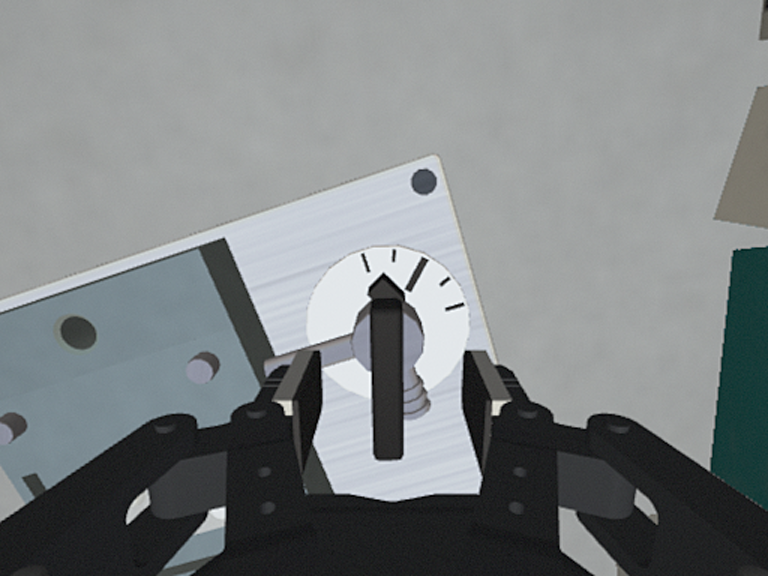

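>>> apply_moves(
  deltas=[
    [[0.45,0.3,-0.05,-0.3,0,0.5,0],[0.45,0.3,-0.05,-0.3,0,0.5,0],[0.45,0.3,-0.05,-0.3,0,0.5,0],[0.45,0,0,0,0,0,0]],
  ],
)

```text
t: 3.05
tool_pos: [0.523, 0.1419, 0.0447]
tcp_rot: [0.039, 0.708, -0.034, 0.704]
ft_force: [-0.1, -0.2, -0.9]
grip_width: 0.0472
```

```bash
cat > st.py <<'E'
from h import *
np.set_printoptions(precision=4,suppress=True)
from workcell import bot
s=bot.sense();print(s['t'],s['tool_pos'],s['grip_width'],s['ft_force'],s['wrist_torque']);print(R.from_quat(s['tcp_rot']).as_matrix())
E
python3 st.py
```

```text
3.05 [0.523  0.1419 0.0447] 0.04716693142554758 [-0.1388 -0.1545 -0.8551] [ 0.0127 -0.0326  0.0112]
[[-0.0054  0.1035  0.9946]
 [ 0.0063  0.9946 -0.1034]
 [-1.      0.0057 -0.0061]]
```

>>> apply_moves(
  deltas=[
    [[0.45,0.3,-0.1,0,0,0,0],[0.45,0.3,-0.1,0,0,0,0],[0.9,0,0,0,0,0,0],[0.9,0,0,0,0,0,0],[0.9,0,0,0,0,0,0],[0.9,0,0,0,0,0,0],[0.9,0,0,0,0,0,0],[0.9,0,0,0,0,0,0],[0.9,0,0,0,0,0,0],[0.9,0,0,0,0,0,0]],
  ],
  force=40,
)

```text
t: 3.88
tool_pos: [0.5235, 0.1409, 0.039]
tcp_rot: [0.039, 0.708, -0.034, 0.705]
ft_force: [-0.1, 1.6, -0.6]
grip_width: 0.0093
```

```bash
python3 st.py; python3 - <<'E'
from h import *
c,s=snap('wrist','w4',None,1.5)
E
```

```text
3.8833 [0.5235 0.1409 0.039 ] 0.009288707371056665 [-0.0522  1.5698 -0.616 ] [-0.0613  0.0113 -0.0196]
[[-0.0037  0.1035  0.9946]
 [ 0.0081  0.9946 -0.1035]
 [-1.      0.0077 -0.0046]]
```

View pics/w4.png

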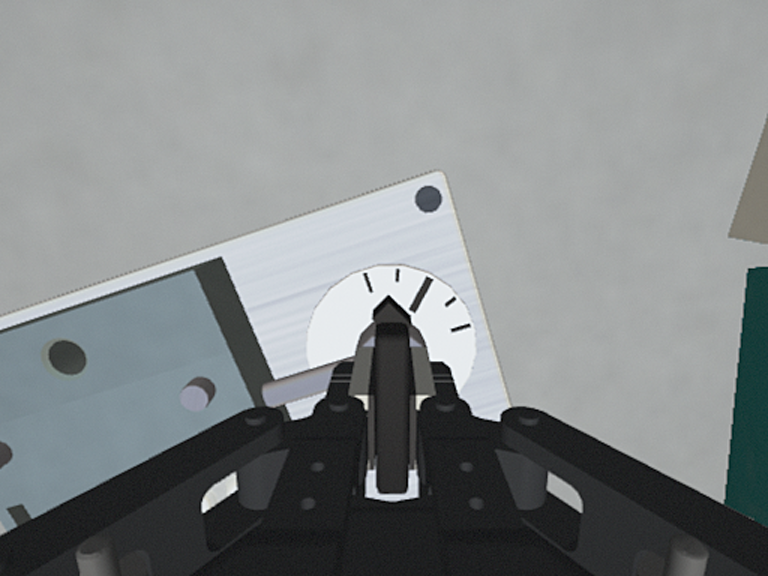

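>>> apply_moves(
  deltas=[
    [[0.9,0,0,0,5,0,0],[0.9,0,0,0,5,0,0],[0.9,0,0,0,5,0,0],[0.9,0,0,0,5,0,0],[0.9,0,0,0,5,0,0],[0.9,0,0,0,0,0,0]],
  ],
)

```text
t: 4.43
tool_pos: [0.5237, 0.1416, 0.039]
tcp_rot: [0.198, 0.682, -0.192, 0.678]
ft_force: [0.4, 2.3, 0.3]
grip_width: 0.009
```

```bash
python3 st.py
```

```text
4.4333 [0.5237 0.1416 0.039 ] 0.00904485617856611 [0.4322 2.2755 0.294 ] [-0.0357  0.0099 -0.08  ]
[[-0.0031  0.531   0.8473]
 [ 0.0094  0.8473 -0.531 ]
 [-1.      0.0063 -0.0076]]
```

>>> apply_moves(
  deltas=[
    [[0.9,0,0,0,1,0,0],[0.9,0,0,0,0,0,0],[0.9,0,0,0,0,0,0],[0.45,0,0,0,0,0,0],[0.45,0,0,0,0,0,0],[0.45,0,0,0,0,0,0],[0.45,0,0,0,0,0,0],[0.45,0,0,0,0,0,0],[0.45,0,0,0,0,0,0]],
  ],
)

```text
t: 5.18
tool_pos: [0.5237, 0.1409, 0.039]
tcp_rot: [0.201, 0.681, -0.196, 0.677]
ft_force: [1.1, 0.0, 0.7]
grip_width: 0.0471
```

```bash
python3 st.py; python3 - <<'E'
from h import *
c,s=snap('wrist','w5',None,1.5)
E
```

```text
5.1833 [0.5237 0.1409 0.039 ] 0.047149360085361726 [1.1459 0.044  0.6691] [ 0.0358  0.029  -0.0387]
[[-0.0033  0.5391  0.8422]
 [ 0.0088  0.8422 -0.539 ]
 [-1.      0.0056 -0.0076]]
```

View pics/w5.png

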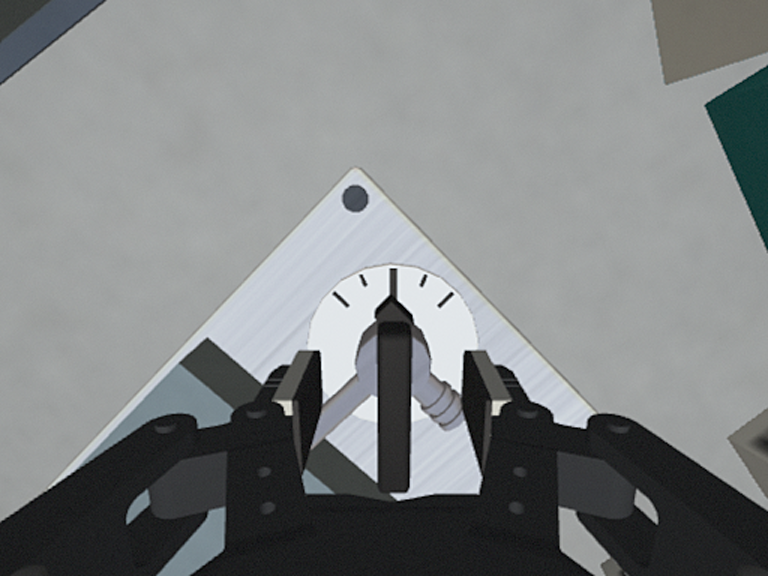

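>>> apply_moves(
  deltas=[
    [[0.45,-3,0,0,0,0,0],[0.45,-3,0,0,0,0,0],[1,-4,0,0,0,0,0],[1,-4,0,0,0,0,0],[1,-4,0,0,0,0,0],[1,-3,0,0,6.5,0,0],[1,0,0,0,6.5,0,0],[1,0,0,0,6.5,0,0],[1,0,0,0,6.5,0,0],[1,0,0,0,6.5,0,0],[1,0,0,0,6.5,0,0],[1,0,0,0,4,0,0],[1,0,0,0,0,0,0]],
  ],
)

```text
t: 6.32
tool_pos: [0.5234, 0.1387, 0.2609]
tcp_rot: [0.445, 0.553, -0.442, 0.548]
ft_force: [0.1, 0.3, 0.1]
grip_width: 0.0
```

```bash
python3 st.py; python3 - <<'E'
from h import *
np.set_printoptions(precision=4,suppress=True)
c,s=snap('wrist','w6',None,1.5)
d=pickle.load(open('d0.pkl','rb'));
for u in [(425,85),(500,85),(415,22),(312,22)]: print(hit(d['wrist'],u,0,d['s']))
E
```

```text
6.3167 [0.5234 0.1387 0.2609] 2.685002587186312e-05 [0.1432 0.3008 0.0561] [ 0.0198 -0.0013  0.0422]
[[-0.0028  0.9769  0.2135]
 [ 0.0085  0.2136 -0.9769]
 [-1.     -0.001  -0.009 ]]
[0.8126 0.0972 0.    ]
[0.8989 0.0971 0.    ]
[0.7925 0.1623 0.    ]
[0.6796 0.1625 0.    ]
```

View pics/w6.png

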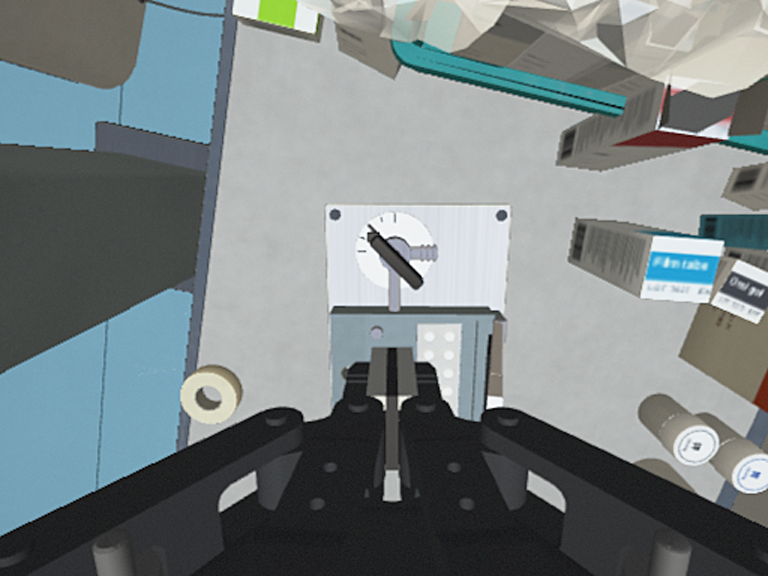

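>>> apply_moves(
  deltas=[
    [[1,0,2.2,2.2,0,0,0],[1,0,2.2,2.2,0,0,0],[1,0,2.2,2.2,0,0,0],[1,0,2.2,2.2,0,0,0],[1,0,2.0,2.0,0,0,0],[1,0,0,0,0,0,0]],
  ],
)

```text
t: 6.87
tool_pos: [0.6561, 0.0558, 0.2583]
tcp_rot: [0.438, 0.56, -0.435, 0.553]
ft_force: [0.2, -0.8, 0.1]
grip_width: -0.0003
```

```bash
python3 st.py; python3 - <<'E'
from h import *
c,s=snap('wrist','w7',None,1.5)
c,s=snap('scene','s7',(160,60,330,230),4)
E
```

```text
6.8667 [0.6561 0.0558 0.2583] -0.00025291168490954643 [ 0.1977 -0.7804  0.0869] [ 0.0178  0.0153 -0.0156]
[[-0.0042  0.9711  0.2388]
 [ 0.0089  0.2388 -0.971 ]
 [-1.     -0.0019 -0.0097]]
```

View pics/w7.png

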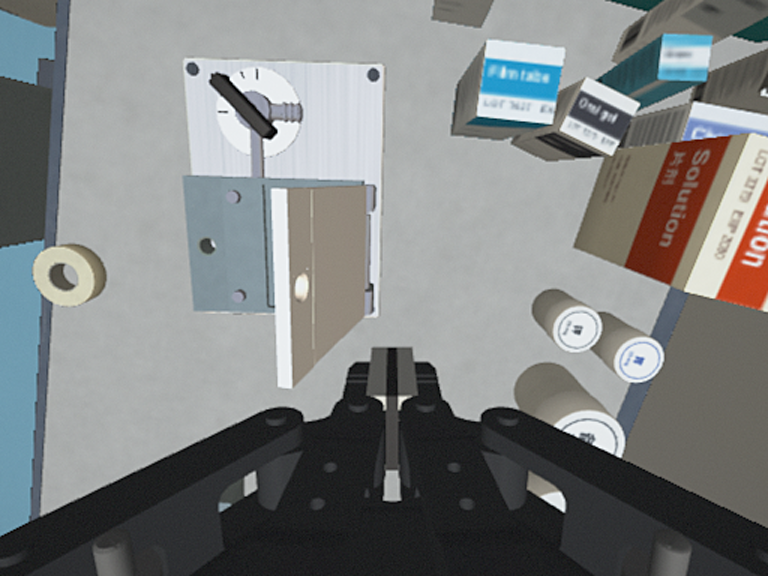

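View pics/s7.png

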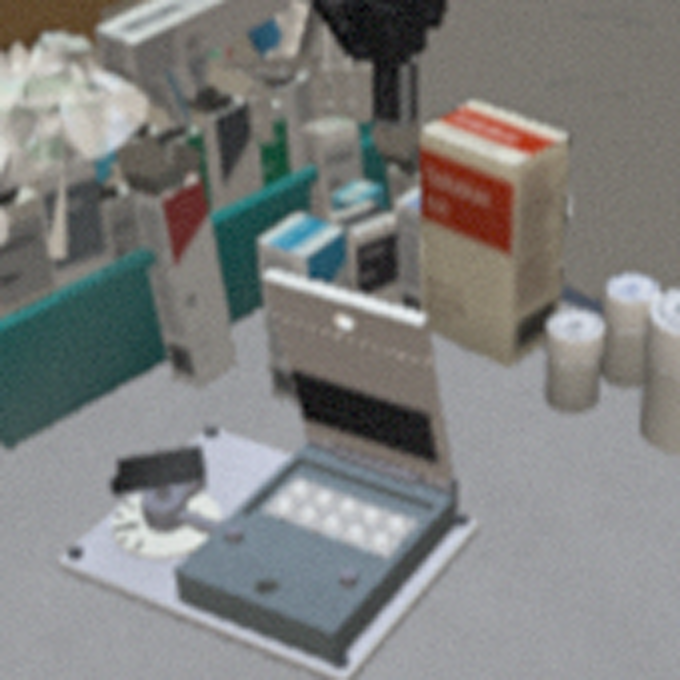

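>>> apply_moves(
  deltas=[
    [[1,2,0,0,1.5,0,0],[1,3,0,0,0,0,0],[1,3,0,0,0,0,0],[1,3,0,0,0,0,0],[1,1.0,0,0,0,0,0],[1,0,0,0,0,0,0]],
  ],
)

```text
t: 7.47
tool_pos: [0.6503, 0.0645, 0.1393]
tcp_rot: [0.443, 0.556, -0.437, 0.55]
ft_force: [0.5, -0.1, 0.6]
grip_width: 0.0
```

```bash
cat > jg.py <<'E'
from h import *
np.set_printoptions(precision=4,suppress=True)
from workcell import bot
s=bot.sense();th=.21;M=np.array([[np.cos(th),-np.sin(th)],[np.sin(th),np.cos(th)]])
m=R.from_quat(s['tcp_rot']).as_matrix()
print(s['t'],'jig',M.T@(s['tool_pos'][:2]-[.5705,.043]),'z',s['tool_pos'][2],'F',s['ft_force'],'yaw',np.degrees(np.arctan2(m[1,1],m[0,1])),'x',m[:,0],s['grip_width'])
E
python3 jg.py
```

```text
7.4667 jig [0.0825 0.0044] z 0.13930661667829924 F [ 0.4713 -0.108   0.6484] yaw 12.972092756261262 x [-0.0009  0.0121 -0.9999] 4.538119123038991e-05
```

>>> apply_moves(
  deltas=[
    [[1,0,-1,0,0,0,0],[1,0,-1,0,0,0,0],[1,0,-1,0,0,0,0],[1,0,-1,0,0,0,0],[1,0.4,-0.95,0,0,0,0],[1,0.45,-0.95,0,0,0,0],[1,0.6,-0.85,0,0,0,0],[1,0.65,-0.85,0,0,0,0]],
  ],
)

```text
t: 8.13
tool_pos: [0.5799, 0.0517, 0.1348]
tcp_rot: [0.445, 0.553, -0.429, 0.559]
ft_force: [1.0, -0.4, 1.2]
grip_width: 0.0
```

```bash
python3 jg.py
```

```text
8.1333 jig [0.011  0.0066] z 0.13483918892438995 F [ 1.045  -0.4198  1.161 ] yaw 13.640845784686983 x [ 0.0208  0.013  -0.9997] 3.061171258927343e-05
```

>>> apply_moves(
  deltas=[
    [[1,1.3,-0.9,0,0,0,0],[1,0.85,-0.75,0,0,0,0],[1,0.85,-0.75,0,0,0,0],[1,1.0,-0.55,0,0,0,0],[1,1.0,-0.55,0,0,0,0],[1,1.1,-0.35,0,0,0,0],[1,1.1,-0.35,0,0,0,0]],
  ],
)

```text
t: 8.72
tool_pos: [0.5444, 0.0435, 0.0697]
tcp_rot: [0.448, 0.548, -0.423, 0.565]
ft_force: [-1.2, -0.0, 0.5]
grip_width: 0.0
```

```bash
python3 jg.py; python3 - <<'E'
from h import *
c,s=snap('scene','s8',(160,60,330,230),4)
E
```

```text
8.7167 jig [-0.0254  0.0059] z 0.06968924159148235 F [-1.1628 -0.0303  0.5463] yaw 13.932165094892463 x [ 0.04    0.0124 -0.9991] 1.3687000109111358e-05
```

View pics/s8.png

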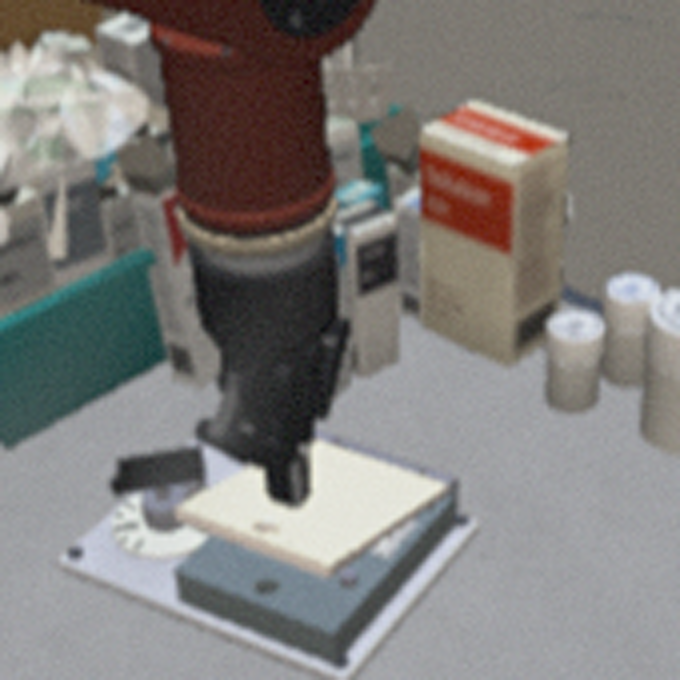

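>>> apply_moves(
  deltas=[
    [[1,0.8,-0.1,0,0,0,0],[1,0.7,0,0,0,0,0],[1,0.5,0,0,0,0,0],[1,0.3,0,0,0,0,0],[1,0.2,0,0,0,0,0],[1,0.1,0,0,0,0,0],[1,0.1,0,0,0,0,0],[1,0.1,0,0,0,0,0]],
  ],
)

```text
t: 9.43
tool_pos: [0.5413, 0.0433, 0.0439]
tcp_rot: [0.444, 0.553, -0.426, 0.562]
ft_force: [-7.5, -0.6, 14.0]
grip_width: 0.0004
```

```bash
python3 jg.py
```

```text
9.4333 jig [-0.0285  0.0064] z 0.04394633564989767 F [-7.533  -0.5638 14.0226] yaw 14.021421448098383 x [ 0.0253  0.0118 -0.9996] 0.0004085333534523796
```

>>> apply_moves(
  deltas=[
    [[1,0,0,0,0,0,0],[1,0,0,0,0,0,0],[1,-1,0,0,0,0,0],[1,-3,0,0,0,0,0],[1,-4,0,0,0,0,0],[0.3,-4,0,0,0,0,0],[0.3,-4,0,0,0,0,0],[0.3,0,0,0,0,-1,0]],
  ],
)

```text
t: 10.1
tool_pos: [0.5361, 0.0413, 0.2083]
tcp_rot: [0.439, 0.55, -0.432, 0.564]
ft_force: [2.4, -0.2, 1.4]
grip_width: 0.036
```

```bash
python3 jg.py; python3 - <<'E'
from h import *
np.set_printoptions(precision=4,suppress=True)
c,s=snap('scene','s9',(160,60,330,230),4)
c,s=snap('wrist','w9',None,1.5)
d=pickle.load(open('d0.pkl','rb'));sc=d['scene'];sd=d['side']
zz=lambda u,v:(290+u/4.6,180+v/4.6); zs=lambda u,v:(250+u/6,210+v/6)
for n,a,b,h in [('griptop',(199,274),(260,131),.081),('colbase',(188,340),(252,212),.045),('capA',(255,80),None,.074),('capB',(341,210),(444,70),.068),('blockL',(107,358),(157,232),.04),('blockF',(211,405),(275,288),.04),('blockR',(268,328),(344,210),.04),('cup',(477,55),None,.05)]:
    print(n,hit(sc,zz(*a),h), b and hit(sd,zs(*b),h), b and tri(ray(sc,zz(*a)),ray(sd,zs(*b))))
E
```

```text
10.1 jig [-0.034   0.0055] z 0.20832732861808353 F [ 2.4407 -0.2405  1.4315] yaw 13.982677388741473 x [ 0.022  -0.0043 -0.9997] 0.03599966362417146
griptop [ 0.5432 -0.2343  0.081 ] [ 0.5452 -0.2347  0.081 ] [ 0.5482 -0.232   0.0763]
colbase [ 0.5385 -0.2363  0.045 ] [ 0.5408 -0.2381  0.045 ] [ 0.5502 -0.2305  0.0316]
capA [ 0.6711 -0.1799  0.074 ] None None
capB [ 0.6278 -0.2537  0.068 ] [ 0.6333 -0.2529  0.068 ] [ 0.6328 -0.2523  0.0657]
blockL [ 0.5111 -0.214   0.04  ] [ 0.5114 -0.2176  0.04  ] [ 0.527  -0.2042  0.0184]
blockF [ 0.5193 -0.2617  0.04  ] [ 0.5221 -0.2658  0.04  ] [ 0.5421 -0.2507  0.0114]
blockR [ 0.5711 -0.2563  0.04  ] [ 0.5705 -0.2583  0.04  ] [ 0.5794 -0.2524  0.0296]
cup [ 0.7863 -0.24    0.05  ] None None
```

View pics/w9.png

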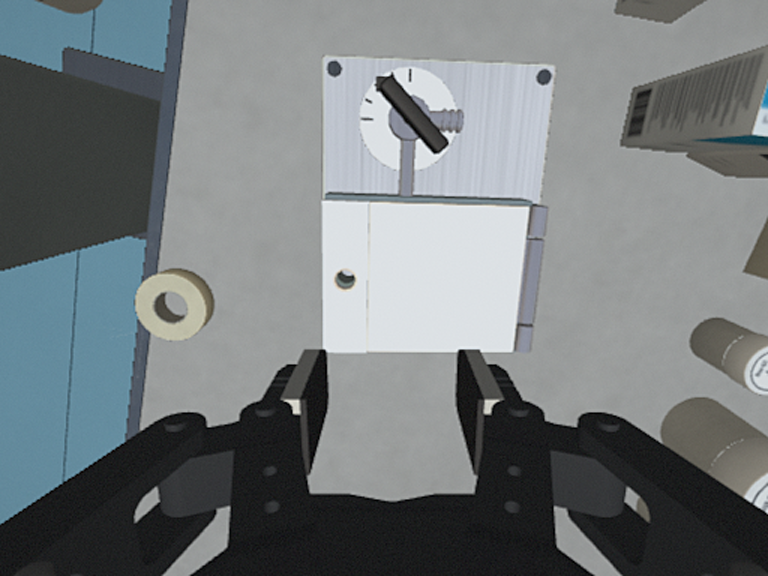

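View pics/s9.png

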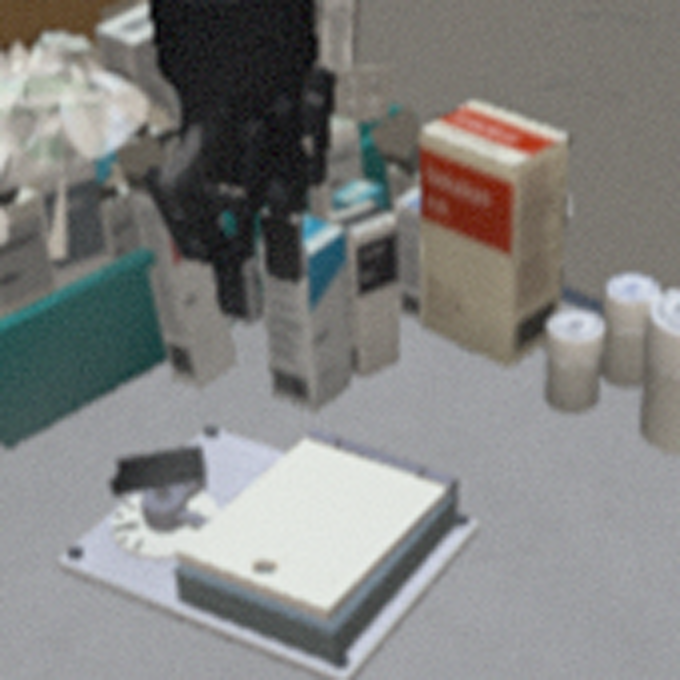

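>>> apply_moves(
  deltas=[
    [[0.4,0,-0.77,3.3,0,0,0],[0.4,0,-0.77,3.3,0,0,0],[0.4,0,-0.77,3.3,0,0,0],[0.4,0,-0.77,3.3,0,0,0],[0.4,0,-0.77,3.3,0,0,0],[0.4,0,-0.77,3.3,0,0,0],[0.4,0,-0.77,3.3,0,0,0],[0.4,0,-0.77,3.3,0,0,0],[0.4,0,0,0,0,0,0]],
  ],
)

```text
t: 10.95
tool_pos: [0.5317, -0.2342, 0.1859]
tcp_rot: [0.434, 0.562, -0.431, 0.557]
ft_force: [-1.5, 0.5, 1.1]
grip_width: 0.0512
```

```bash
cat >> jg.py <<'E'
print('tool',s['tool_pos'],'tiltfix deg',np.degrees(np.cross([1,0,0],m.T@[0,0,-1])))
E
cat > go.py <<'E'
import sys
from h import *
np.set_printoptions(precision=4,suppress=True)
from workcell import bot
s=bot.sense();m=R.from_quat(s['tcp_rot']).as_matrix()
print('shift cm',100*m.T@(np.array([float(a) for a in sys.argv[1:4]])-s['tool_pos']))
E
python3 jg.py; python3 - <<'E'
from h import *
np.set_printoptions(precision=4,suppress=True)
c,s=pickle.load(open('pics/w9.pkl','rb'))
print('upper hole',hit(c,(344.5/1.5,278/1.5),.049,s))
c,s=snap('wrist','w10',None,1.5)
E
```

```text
10.95 jig [-0.0957 -0.263 ] z 0.18587305686382985 F [-1.4724  0.4528  1.0789] yaw 14.620758979177445 x [-0.0039  0.0086 -1.    ] 0.051206681720022344
tool [ 0.5317 -0.2342  0.1859] tiltfix deg [ 0.     -0.5305  0.0923]
upper hole [0.5074 0.0297 0.049 ]
```

View pics/w10.png

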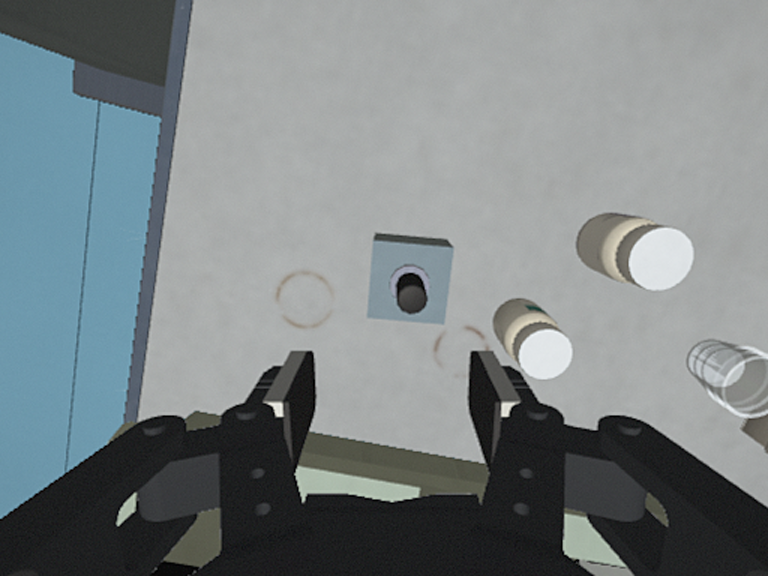

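```bash
python3 - <<'E'
from h import *
np.set_printoptions(precision=4,suppress=True)
c,s=pickle.load(open('pics/w10.pkl','rb'))
H=lambda u,h:hit(c,np.array(u)/1.5,h,s)
print('griptop',H((412,299),.081),'collar',H((410,286),.045))
q=[H(u,.04) for u in [(372,241),(453,247),(445,324),(368,319)]];print(q,np.mean(q,0))
print('botB cap',H((546,352),.068),'botA',H((660,257),.074),'cup',H((750,383),.05))
E
python3 go.py .5430 -.2340 .110
```

```text
griptop [ 0.5427 -0.2345  0.081 ] collar [ 0.5433 -0.2356  0.045 ]
[array([ 0.5129, -0.2145,  0.04  ]), array([ 0.5636, -0.2053,  0.04  ]), array([ 0.5731, -0.256 ,  0.04  ]), array([ 0.5228, -0.2654,  0.04  ])] [ 0.5431 -0.2353  0.04  ]
botB cap [ 0.632  -0.2496  0.068 ] botA [ 0.6722 -0.1775  0.074 ] cup [ 0.7783 -0.2417  0.05  ]
shift cm [7.5068 1.0859 0.619 ]
```

>>> apply_moves(
  deltas=[
    [[0.5,0.5,0.4,0.2,0,-0.3,0],[0.5,1.5,0.4,0.2,0,-0.3,0],[0.5,2.5,0.3,0.2,0,0,0],[0.5,2.0,0,0,0,0,0],[0.5,1.0,0,0,0,0,0],[0.5,0,0,0,0,0,0]],
  ],
)

```text
t: 11.5
tool_pos: [0.5426, -0.2276, 0.1005]
tcp_rot: [0.432, 0.564, -0.431, 0.557]
ft_force: [-0.8, -0.5, -0.3]
grip_width: 0.0426
```

```bash
python3 jg.py; python3 - <<'E'
from h import *
np.set_printoptions(precision=4,suppress=True)
c,s=snap('wrist','w11',None,1.5)
E
python3 go.py .5430 -.235 .050
```

```text
11.5 jig [-0.0837 -0.2588] z 0.10047391924468381 F [-0.8467 -0.5215 -0.2802] yaw 14.79400490847304 x [-0.0078  0.0064 -0.9999] 0.04260726460995197
tool [ 0.5426 -0.2276  0.1005] tiltfix deg [ 0.     -0.4703  0.3363]
shift cm [ 5.1198 -0.1387  0.7681]
```

View pics/w11.png

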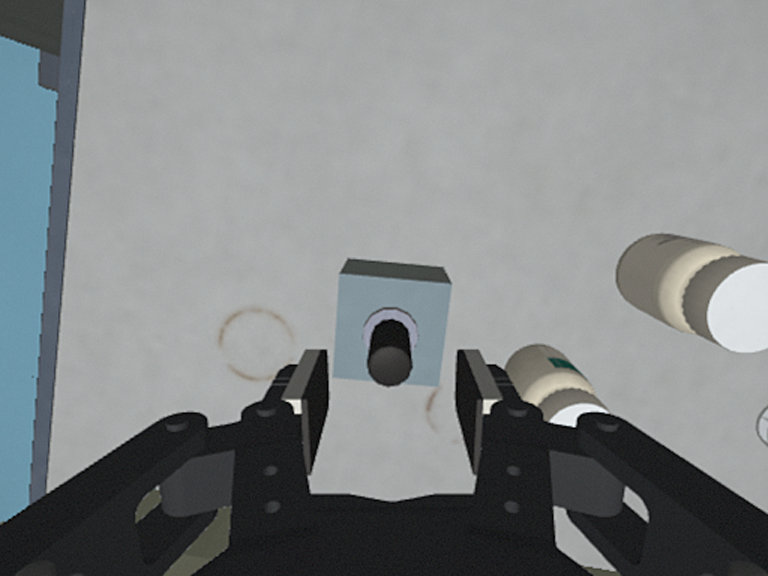

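>>> apply_moves(
  deltas=[
    [[0.5,0.5,-0.05,0.3,0,-0.25,0.2],[0.5,1.0,-0.05,0.3,0,-0.25,0.2],[0.5,1.0,-0.05,0.3,0,0,0],[0.5,1.0,0,0,0,0,0],[0.5,0.9,0,0,0,0,0],[0.5,0,0,0,0,0,0]],
  ],
)

```text
t: 12.05
tool_pos: [0.5467, -0.2377, 0.0573]
tcp_rot: [0.431, 0.557, -0.43, 0.564]
ft_force: [-0.8, 0.6, -0.3]
grip_width: 0.0425
```

```bash
python3 jg.py; python3 - <<'E'
from h import *
np.set_printoptions(precision=4,suppress=True)
c,s=snap('wrist','w12',None,1.5)
c,s=pickle.load(open('pics/w11.pkl','rb'));print(hit(c,(260,243.5),.081,s))
snap('side','sd12',(200,150,370,290),4)
E
python3 go.py .5430 -.235 .050
```

```text
12.05 jig [-0.0818 -0.2695] z 0.057255280870235375 F [-0.7889  0.5641 -0.3266] yaw 14.910045901608187 x [ 0.0086 -0.0046 -1.    ] 0.04247637158742309
tool [ 0.5467 -0.2377  0.0573] tiltfix deg [ 0.      0.3789 -0.4078]
[ 0.5427 -0.2337  0.081 ]
shift cm [ 0.878  -0.3607 -0.4107]
```

View pics/w12.png

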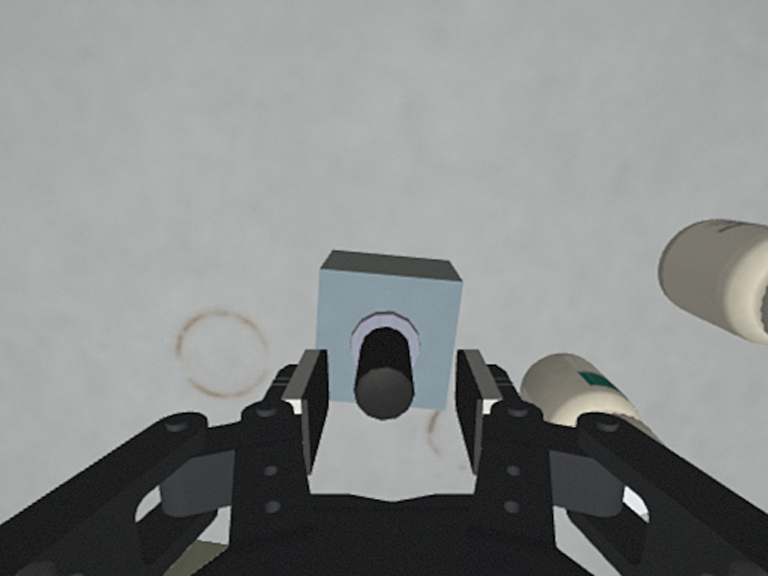

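View pics/sd12.png

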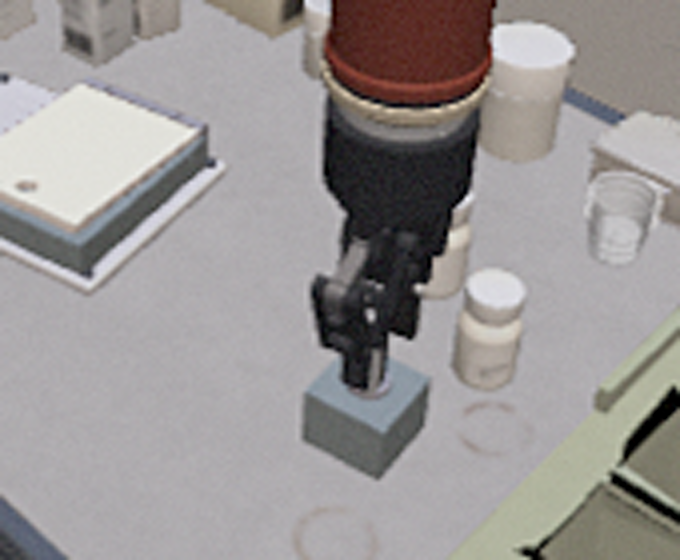

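>>> apply_moves(
  deltas=[
    [[0.5,0.2,-0.13,-0.13,0,0.15,-0.15],[0.5,0.2,-0.13,-0.13,0,0.1,-0.1],[0.5,0.2,-0.12,-0.13,0,0,0],[0.5,0,0,0,0,0,0]],
  ],
)

```text
t: 12.48
tool_pos: [0.5435, -0.2357, 0.0539]
tcp_rot: [0.431, 0.558, -0.43, 0.563]
ft_force: [-0.7, -0.7, -0.3]
grip_width: 0.0429
```

```bash
python3 jg.py;python3 go.py .5430 -.235 .050
```

```text
12.4833 jig [-0.0845 -0.267 ] z 0.05392202339457659 F [-0.6649 -0.6945 -0.3343] yaw 14.904254767616125 x [ 0.0065 -0.0033 -1.    ] 0.0428692879796089
tool [ 0.5435 -0.2357  0.0539] tiltfix deg [ 0.      0.2815 -0.3127]
shift cm [ 0.3916 -0.036  -0.0881]
```

Well placed; lower slightly and close.

>>> apply_moves(
  deltas=[
    [[0.5,0.2,0,-0.05,0,0.15,-0.15],[0.5,0.15,0,0,0,0,0],[1,0,0,0,0,0,0],[1,0,0,0,0,0,0],[1,0,0,0,0,0,0],[1,0,0,0,0,0,0],[1,0,0,0,0,0,0],[1,0,0,0,0,0,0],[1,0,0,0,0,0,0]],
  ],
  force=70,
)

```text
t: 13.23
tool_pos: [0.544, -0.2354, 0.051]
tcp_rot: [0.431, 0.559, -0.431, 0.562]
ft_force: [-0.7, 0.3, -0.2]
grip_width: 0.0162
```

```bash
python3 jg.py;python3 - <<'E'
from h import *
c,s=snap('wrist','w13',None,1.5)
E
```

```text
13.2333 jig [-0.0839 -0.2668] z 0.051016096072579564 F [-0.7459  0.3345 -0.1785] yaw 14.91785957887943 x [ 0.0045 -0.0022 -1.    ] 0.0162069644883718
tool [ 0.544  -0.2354  0.051 ] tiltfix deg [ 0.      0.1908 -0.2176]
```

View pics/w13.png

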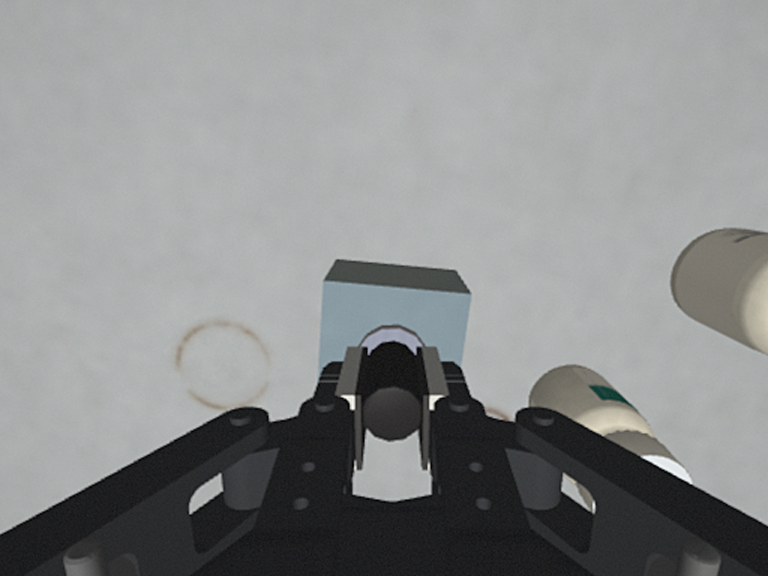

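>>> apply_moves(
  deltas=[
    [[1,-0.5,0,0,0,0,0],[1,-1.5,0,0,0,0,0],[1,-2.5,0,0,0,0,0],[1,-3,0,0,0,0,0],[1,-2.5,0,0,0,0,0],[1,-1,0,0,0,0,0],[1,0,0,0,0,0,0]],
  ],
)

```text
t: 13.87
tool_pos: [0.542, -0.2343, 0.1638]
tcp_rot: [0.431, 0.56, -0.431, 0.561]
ft_force: [0.8, -0.6, -0.9]
grip_width: 0.0161
```

```bash
python3 jg.py;python3 - <<'E'
from h import *
c,s=snap('wrist','w14',None,1.5)
snap('side','sd14',(200,100,370,270),4)
E
```

```text
13.8667 jig [-0.0856 -0.2653] z 0.16377038051410547 F [ 0.7686 -0.6442 -0.8858] yaw 14.901936914481343 x [ 0.0009  0.0002 -1.    ] 0.016142985254026188
tool [ 0.542  -0.2343  0.1638] tiltfix deg [ 0.      0.0042 -0.0541]
```

View pics/w14.png

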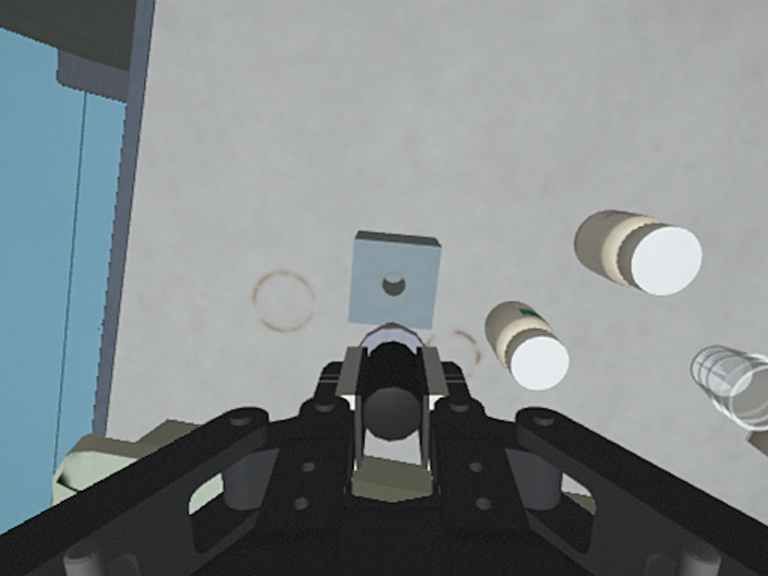

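View pics/sd14.png

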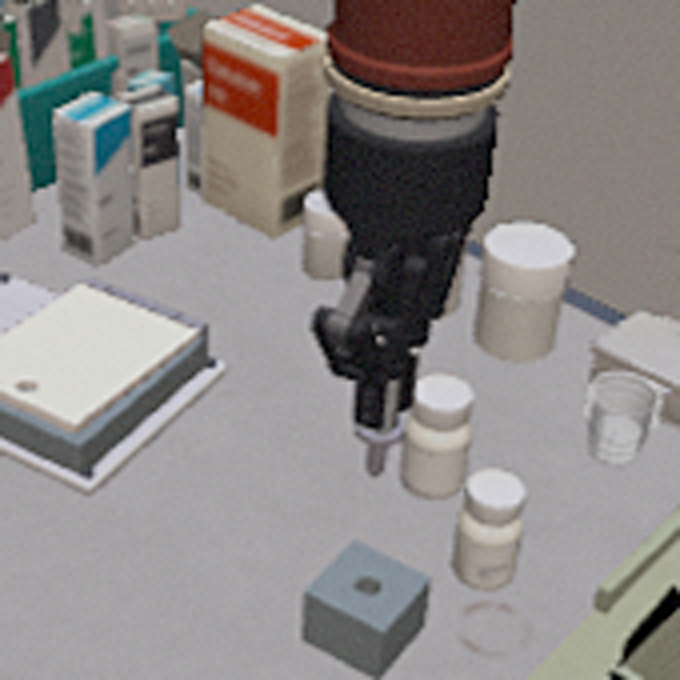

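>>> apply_moves(
  deltas=[
    [[1,0,0.2,-1.5,0,0,0],[1,0,0.43,-3.2,0,0,0],[1,0,0.43,-3.3,0,0,0],[1,0,0.43,-3.3,0,0,0],[1,0,0.43,-3.3,0,0,0],[1,0,0.43,-3.3,0,0,0],[1,0,0.43,-3.2,0,0,0],[1,0,0.4,-2.5,0,0,0],[1,0,0.2,-1.5,0,0,0],[1,0,0,0,0,0,0],[1,0,0,0,0,0,0]],
  ],
)

```text
t: 14.88
tool_pos: [0.4902, 0.0371, 0.1387]
tcp_rot: [0.427, 0.574, -0.436, 0.546]
ft_force: [-0.1, -0.5, -0.6]
grip_width: 0.0159
```

```bash
python3 jg.py;python3 go.py .5075 .0295 .17; python3 - <<'E'
from h import *
c,s=snap('wrist','w15',None,1.5)
c,s=pickle.load(open('pics/w13.pkl','rb'));print('griptop',hit(c,(391.5/1.5,414/1.5),.081,s)-s['tool_pos'])
c,s=pickle.load(open('pics/w14.pkl','rb'));print('stand hole',hit(c,(394/1.5,286/1.5),.04,s))
E
```

```text
14.8833 jig [-0.0798  0.0109] z 0.1387299867247685 F [-0.0601 -0.4681 -0.6293] yaw 14.76885547508649 x [-0.0384  0.0131 -0.9992] 0.015947184226641684
tool [0.4902 0.0371 0.1387] tiltfix deg [ 0.     -1.2851  1.939 ]
shift cm [-3.2008  1.3739  1.1015]
griptop [-0.00137397  0.00143599  0.0299839 ]
stand hole [ 0.54323866 -0.23532625  0.04      ]
```

View pics/w15.png

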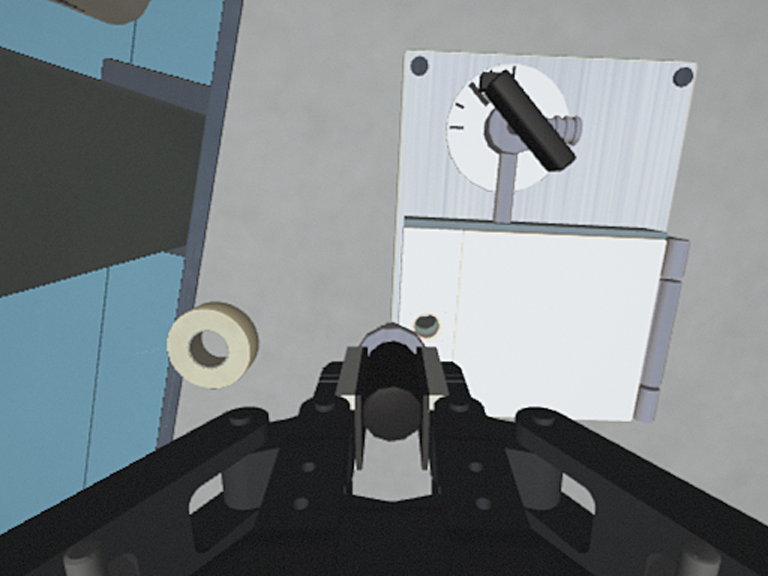

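>>> apply_moves(
  deltas=[
    [[1,0,0.4,0.3,0,-0.5,0.7],[1,0,0.4,0.3,0,-0.4,0.6],[1,0,0.4,0.3,0,-0.4,0.6],[1,0,0.3,0.2,0,0,0],[1,0,0,0,0,0,0],[1,0,0,0,0,0,0]],
  ],
)

```text
t: 15.43
tool_pos: [0.5089, 0.025, 0.1362]
tcp_rot: [0.433, 0.558, -0.434, 0.559]
ft_force: [-0.4, 0.7, -1.1]
grip_width: 0.0156
```

```bash
python3 jg.py;python3 go.py .5085 .029 .12; python3 - <<'E'
from h import *
c,s=snap('wrist','w16',None,1.5)
snap('scene','s16',(160,80,330,230),4)
E
```

```text
15.4333 jig [-0.064  -0.0048] z 0.13621120040878548 F [-0.4275  0.7072 -1.1184] yaw 14.374181788980323 x [ 0.0005 -0.0025 -1.    ] 0.015589191153872854
tool [0.5089 0.025  0.1362] tiltfix deg [-0.      0.1477  0.0056]
shift cm [ 1.6201  0.0589 -0.4019]
```

View pics/w16.png

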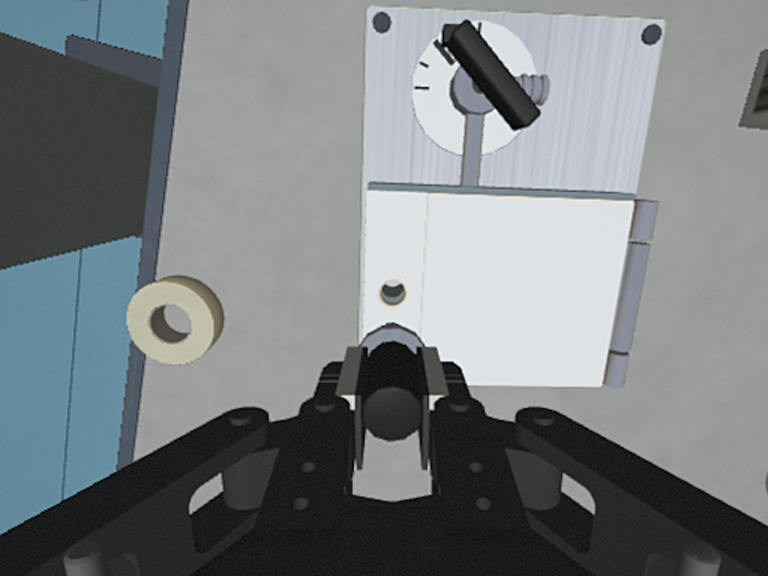

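View pics/s16.png

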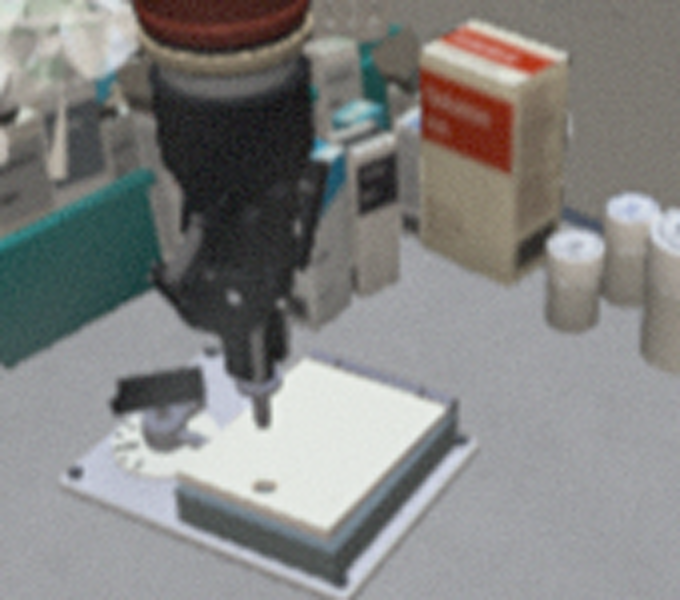

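```bash
python3 - <<'E'
from h import *
np.set_printoptions(precision=4,suppress=True)
c,s=pickle.load(open('pics/w16.pkl','rb'));print('hole',hit(c,(393/1.5,292/1.5),.049,s), s['tool_pos'])
print('griptop',hit(c,(391.5/1.5,414/1.5),s['tool_pos'][2]+.030,s))
c,_=pickle.load(open('pics/s16.pkl','rb'))
print('scene tip',hit(c,(160+263/4,80+425/4),s['tool_pos'][2]-.041),'hole scene',hit(c,(160+264.5/4,80+486/4),.049))
print('scene tip prev TCP xy at hole: diff',hit(c,(160+263/4,80+425/4),s['tool_pos'][2]-.041)[:2]-s['tool_pos'][:2])
E
```

```text
hole [0.5078 0.0294 0.049 ] [0.5089 0.025  0.1362]
griptop [0.5077 0.0265 0.1662]
scene tip [0.5078 0.026  0.0952] hole scene [0.5073 0.0293 0.049 ]
scene tip prev TCP xy at hole: diff [-0.0011  0.001 ]
```

>>> apply_moves(
  deltas=[
    [[1,0.4,0.03,-0.12,0,0.1,0],[1,0.7,0.03,-0.12,0,0,0],[1,0.8,0,-0.1,0,0,0],[1,0.8,0,0,0,0,0],[1,0.5,0,0,0,0,0],[1,0,0,0,0,0,0],[1,0,0,0,0,0,0]],
  ],
)

```text
t: 16.12
tool_pos: [0.5075, 0.0293, 0.0998]
tcp_rot: [0.433, 0.559, -0.434, 0.558]
ft_force: [0.4, 0.6, -1.9]
grip_width: 0.0159
```

```bash
python3 jg.py;python3 go.py .5087 .0283 .10
```

```text
16.1167 jig [-0.0645 -0.0002] z 0.0997745192613417 F [ 0.4285  0.6331 -1.8876] yaw 14.403951541078893 x [-0.0019 -0.0002 -1.    ] 0.015890953848647853
tool [0.5075 0.0293 0.0998] tiltfix deg [ 0.     -0.0135  0.1094]
shift cm [-0.0228  0.0947  0.1295]
```

>>> apply_moves(
  deltas=[
    [[1,0.1,0.05,0.07,0,0,0.05],[1,0.2,0.05,0.07,0,0,0.05],[1,0.3,0,0,0,0,0],[1,0,0,0,0,0,0]],
  ],
)

```text
t: 16.45
tool_pos: [0.5092, 0.0282, 0.0935]
tcp_rot: [0.433, 0.559, -0.433, 0.559]
ft_force: [-0.3, -0.0, -0.9]
grip_width: 0.0162
```

```bash
python3 jg.py;python3 go.py .5087 .0283 .08; python3 - <<'E'
from h import *
snap('scene','s17',(180,120,280,220),6)
snap('side','sd17',(170,130,270,230),6)
E
```

```text
16.45 jig [-0.0631 -0.0017] z 0.093485533969897 F [-0.2634 -0.043  -0.8751] yaw 14.41916305395245 x [ 0.0004  0.0002 -1.    ] 0.01619733344596857
tool [0.5092 0.0282 0.0935] tiltfix deg [ 0.     -0.0055 -0.0237]
shift cm [ 1.3485 -0.0418 -0.025 ]
```

View pics/s17.png

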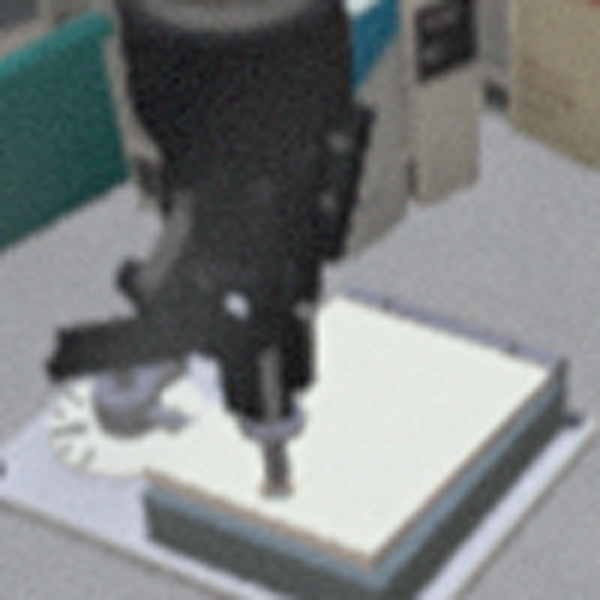

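View pics/sd17.png

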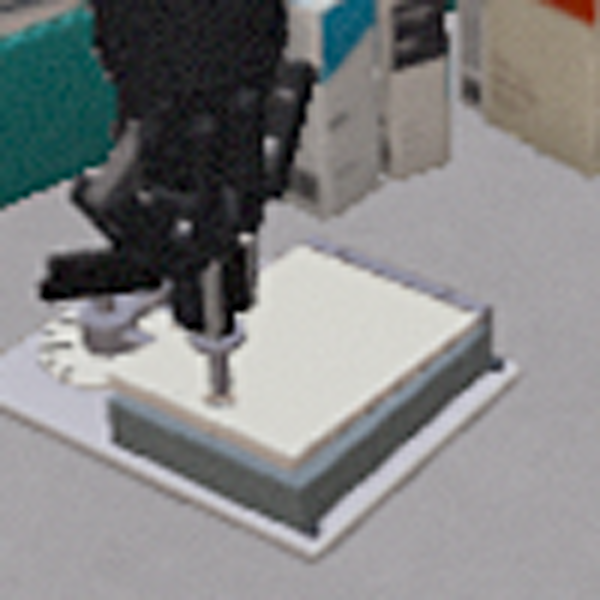

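>>> apply_moves(
  deltas=[
    [[1,0.25,-0.02,-0.02,0,0,0],[1,0.3,0,0,0,0,0],[1,0.3,0,0,0,0,0],[1,0.2,0,0,0,0,0],[1,0,0,0,0,0,0]],
  ],
)

```text
t: 16.97
tool_pos: [0.5098, 0.0282, 0.0831]
tcp_rot: [0.434, 0.558, -0.433, 0.559]
ft_force: [-0.1, -0.4, -1.3]
grip_width: 0.0159
```

```bash
python3 jg.py;python3 go.py .5087 .0283 .057; python3 - <<'E'
from h import *
snap('side','sd18',(170,130,270,230),6)
E
```

```text
16.9667 jig [-0.0625 -0.0018] z 0.08313027039780688 F [-0.0819 -0.4464 -1.2943] yaw 14.417014786400633 x [ 0.0025 -0.     -1.    ] 0.015938009980147945
tool [0.5098 0.0282 0.0831] tiltfix deg [ 0.      0.0373 -0.1384]
shift cm [ 2.6128 -0.1079 -0.0348]
```

View pics/sd18.png

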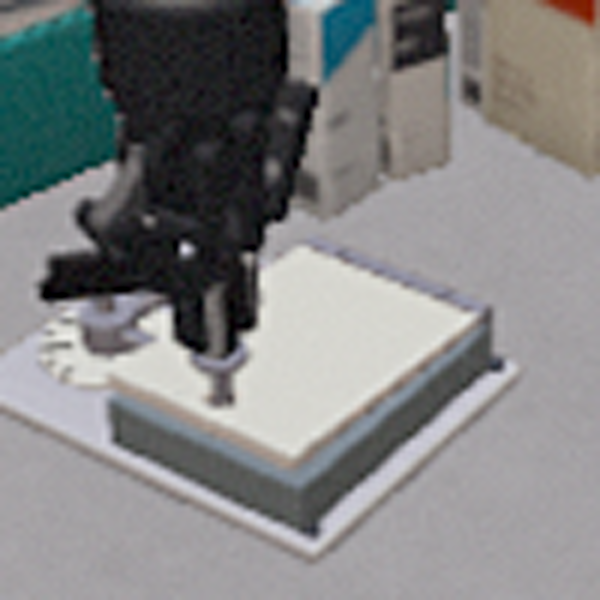

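>>> apply_moves(
  deltas=[
    [[1,0.2,-0.06,-0.02,0,0,-0.05],[1,0.3,-0.06,-0.02,0,0,-0.05],[1,0.3,-0.03,0,0,0,0],[1,0.3,0,0,0,0,0],[1,0,0,0,0,0,0]],
  ],
)

```text
t: 17.43
tool_pos: [0.5082, 0.0282, 0.0713]
tcp_rot: [0.433, 0.558, -0.433, 0.559]
ft_force: [-0.2, 0.0, -1.1]
grip_width: 0.0159
```

```bash
python3 jg.py;python3 go.py .5087 .0283 .057
```

```text
17.4333 jig [-0.064  -0.0015] z 0.07125382222594204 F [-0.2081  0.0122 -1.0994] yaw 14.418647410019886 x [ 0.001  -0.0006 -1.    ] 0.01590385770167114
tool [0.5082 0.0282 0.0713] tiltfix deg [ 0.      0.0453 -0.0447]
shift cm [1.4254 0.0483 0.0052]
```

>>> apply_moves(
  deltas=[
    [[1,0.2,0.03,0,0,0,0],[1,0.3,0,0,0,0,0],[1,0.3,0,0,0,0,0],[1,0.2,0,0,0,0,0],[1,0,0,0,0,0,0]],
  ],
)

```text
t: 17.85
tool_pos: [0.5088, 0.0283, 0.0603]
tcp_rot: [0.433, 0.558, -0.433, 0.559]
ft_force: [0.1, -0.5, -0.1]
grip_width: 0.0158
```

```bash
python3 jg.py;python3 go.py .5087 .0283 .055
```

```text
17.85 jig [-0.0635 -0.0015] z 0.06034083200286789 F [ 0.0511 -0.5445 -0.0518] yaw 14.419026187056836 x [ 0.0012 -0.0007 -1.    ] 0.015820634921172323
tool [0.5088 0.0283 0.0603] tiltfix deg [ 0.      0.0551 -0.0586]
shift cm [ 0.5341 -0.005  -0.0061]
```

>>> apply_moves(
  deltas=[
    [[1,0.2,0,0,0,0,0],[1,0.2,0,0,0,0,0],[1,0.2,0,0,0,0,0],[1,0.2,0,0,0,0,0]],
  ],
)

```text
t: 18.18
tool_pos: [0.509, 0.0281, 0.0542]
tcp_rot: [0.433, 0.559, -0.433, 0.559]
ft_force: [-13.3, 0.6, 30.4]
grip_width: 0.0159
```

```bash
python3 jg.py
```

```text
18.1833 jig [-0.0633 -0.0017] z 0.054219083973546967 F [-13.267    0.6137  30.3942] yaw 14.441885459955035 x [ 0.0003 -0.001  -1.    ] 0.01589112148802647
tool [0.509  0.0281 0.0542] tiltfix deg [-0.      0.0596  0.0005]
```

>>> apply_moves(
  deltas=[
    [[1,0,0,0,0,0,0]],
  ],
)

```text
t: 18.27
tool_pos: [0.5091, 0.0281, 0.0552]
tcp_rot: [0.433, 0.559, -0.433, 0.559]
ft_force: [-0.7, -0.4, 1.8]
grip_width: 0.0159
```

```bash
python3 jg.py
```

```text
18.2667 jig [-0.0632 -0.0017] z 0.05519782437323262 F [-0.6706 -0.4124  1.7816] yaw 14.446512991449437 x [ 0.0001 -0.001  -1.    ] 0.015923036088754318
tool [0.5091 0.0281 0.0552] tiltfix deg [-0.      0.0591  0.0096]
```

>>> apply_moves(
  deltas=[
    [[1,0.1,-0.02,0,0,0,0]],
  ],
)

```text
t: 18.35
tool_pos: [0.5094, 0.0281, 0.055]
tcp_rot: [0.433, 0.558, -0.433, 0.56]
ft_force: [-0.7, 0.3, 5.1]
grip_width: 0.0166
```

```bash
python3 jg.py; python3 - <<'E'
from h import *
snap('side','sd19',(170,130,270,230),6)
E
python3 jg.py
```

```text
18.35 jig [-0.0628 -0.0018] z 0.05495400910662657 F [-0.6865  0.285   5.1493] yaw 14.457091814455632 x [ 0.0012 -0.0011 -1.    ] 0.016601694256725932
tool [0.5094 0.0281 0.055 ] tiltfix deg [ 0.      0.0791 -0.048 ]
18.4 jig [-0.0628 -0.0019] z 0.05486274615342508 F [-2.8745  0.4513  7.7951] yaw 14.452358924981981 x [ 0.0013 -0.0011 -1.    ] 0.01571790250706578
tool [0.5095 0.0281 0.0549] tiltfix deg [ 0.      0.0802 -0.055 ]
```

View pics/sd19.png

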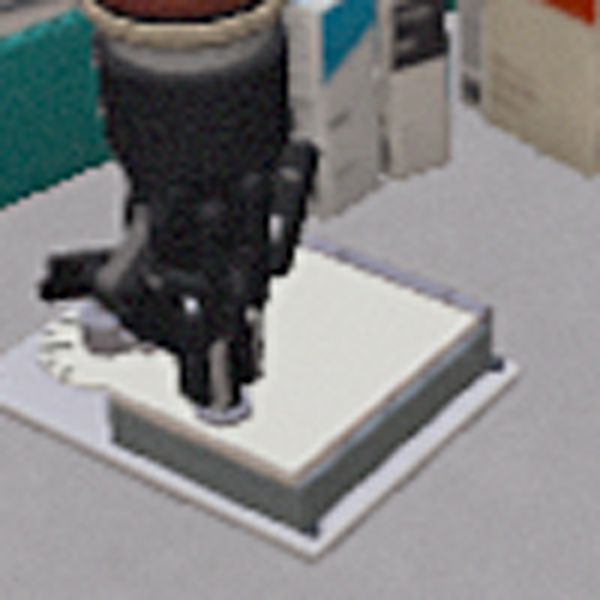

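```bash
python3 - <<'E'
from h import *
from workcell import bot
for i in range(8):
    bot.camera('side');s=bot.sense();print(s['t'],s['ft_force'].round(1),s['tool_pos'].round(4))
snap('wrist','w20',None,1.5)
E
```

```text
18.45 [-2.   0.4  7.7] [0.5095 0.0281 0.0549]
18.5 [-2.7  0.2  6.8] [0.5094 0.0281 0.0549]
18.55 [-1.8  0.   6.8] [0.5095 0.0281 0.0549]
18.6 [-2.2  0.6  6.8] [0.5094 0.0281 0.0549]
18.65 [-3.1 -0.5  7.1] [0.5094 0.0281 0.0549]
18.7 [-2.2  0.3  7.6] [0.5094 0.0281 0.0549]
18.75 [-2.8  0.5  7.4] [0.5094 0.0281 0.0548]
18.8 [-3.5  0.8  7.3] [0.5094 0.0281 0.0548]
```

View pics/w20.png

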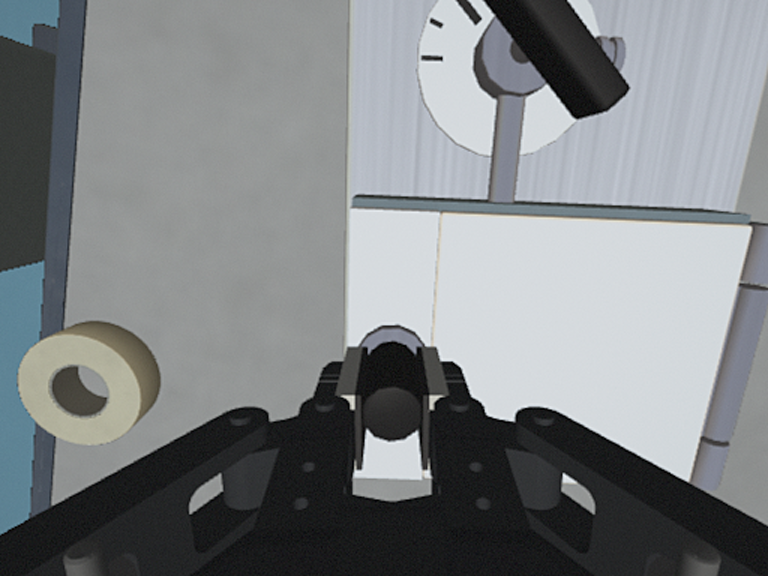

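>>> apply_moves(
  deltas=[
    [[1,0.13,-0.03,0,0,0,0]],
  ],
)

```text
t: 18.93
tool_pos: [0.5095, 0.0281, 0.0545]
tcp_rot: [0.433, 0.558, -0.433, 0.56]
ft_force: [-7.7, 1.1, 17.1]
grip_width: 0.0157
```

```bash
python3 - <<'E'
from h import *
from workcell import bot
for i in range(8):
    bot.camera('side');s=bot.sense();print(s['t'],s['ft_force'].round(1),s['tool_pos'].round(4),s['grip_width'])
E
python3 jg.py
```

```text
18.9833 [-5.4  0.5 12.5] [0.5095 0.0281 0.0546] 0.016207084345955813
19.0333 [-6.3  1.4 12.1] [0.5095 0.0281 0.0547] 0.016035799706851105
19.0833 [-5.8  0.7 12.4] [0.5095 0.0281 0.0546] 0.01573491729587235
19.1333 [-6.   0.3 11.7] [0.5095 0.0281 0.0547] 0.015569154131773398
19.1833 [-4.5  1.  13. ] [0.5095 0.0281 0.0547] 0.01582051256313716
19.2333 [-5.8 -0.3 11.6] [0.5095 0.0281 0.0547] 0.016266479899780206
19.2833 [-5.3  0.1 12.3] [0.5095 0.0281 0.0547] 0.015856323050611052
19.3333 [-5.2  0.7 12.4] [0.5095 0.0281 0.0547] 0.01640610364058842
19.3333 jig [-0.0628 -0.0019] z 0.054686422473108065 F [-5.1978  0.6622 12.4233] yaw 14.461373659260493 x [ 0.0016 -0.0011 -1.    ] 0.01640610364058842
tool [0.5095 0.0281 0.0547] tiltfix deg [ 0.      0.0828 -0.0734]
```

Steady at about 12 N down with the grip held, so I'm handing in.

```bash
python3 -c "
from workcell import bot
print(bot.hand_in())"
```

```text
the job is handed in; nothing more can be done
None
```

I finished all the steps and handed the job in at about 19.3 s of the 72 s allowed; `hand_in` gave no verdict.

1. **Valve:** I gripped the bar and turned it to about 45°. The wrist picture showed its point on the long dial mark, and it looked unmoved afterwards.
2. **Upper half:** I pushed it shut from behind with closed fingers. A picture showed it resting on its springs, nearly shut.
3. **Pin:** I lifted it out of the stand. Two cameras agreed on the pin and hole positions to about 0.5 mm. I then pushed it down until the collar sat on the shut upper half.

**Last checks:**
- **Push:** it held steady at about 12 N down, slightly over the 10 N asked for, with 5–6 N sideways.
- **Grip:** it was set to 70 N, with the fingers at 16 mm on the pin.
- **Tool tilt:** it was about 0.1° off vertical.
- **Pin tip:** its height, worked out from the gripper height, put it about 22 mm below the mouth of the lower hole.

**Peak force:** while pushing the pin home, the push briefly reached about 30 N. I backed off before settling at the final force.

**Less certain:**
- I did not measure the final angle of the upper half. I judged it shut from the side picture and the tool height.
- The wrist reading sits about 1 N low under the pin's weight, so the true push may be nearer 13 N.
- The bottles, cups and tape were never touched on purpose. I did not measure their positions again at the end.

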